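# Put the levelling wedges away in the shim case

### The job

Clear the carpenter's bench: push the bundle of shingles out of the cover's way and square onto its white painted outline, then press the red tab down while sliding the shim case's cover all the way open. Put every orange wedge that is there into the uncovered bay, then slide the cover fully shut, pressing the tab down past its catches, so that it springs up and locks again. Leave the tape measure, the dark offcut and the nail can where they are.

Things in the scene. Friction and masses are not known exactly. Their poses are not given: they have to be found in the camera images.
- case: Fixed wooden shim case 170 x 280 x 60 mm high, 6 mm walls and floor, with a plywood sliding cover. Origin: centre of its underside; z up; y along its length and rails. A wall at y = 0 (6 mm) parts it; only the +y half, the bay, is for wedges. Two steel catches on the rails beside the tab reach 98 mm high, 55 mm or more off the middle line.
- bay (a point): Centre of the loading bay's inner floor, 70 mm along the case's +y from its middle and 6 mm above the bench. The bay is 158 mm (case x) by 131 mm (case y) inside, 54 mm deep; the floor is 6 mm above the bench.
- cover (a joint): Slide of the cover in m: 0 shut, growing towards the case's -y to a stop at 0.130 (bay wholly uncovered). The cover (150 x 268 x 6 mm, top 66 mm above the bench) then sticks out 124 mm beyond the case's -y end and needs the space there clear. It stays where it is left (friction about 1.5 N). Shut, it is locked by the catches until the tab is pressed.
- tab (a joint): Travel of the red tab in m: 0 up, grows as pressed straight down to a stop at 0.010; spring 2.5 N at first, 7 N at the stop. The cover passes the catches (cover between 0 and 0.03) only with the tab 0.006 or more down, when opening and when shutting; elsewhere the tab is up and free. Let go with the cover at 0 it springs up behind the catches: tab 0 with cover 0 means locked.
- tab_top (a point): Middle of the red tab on its plate's upper face (82 mm above the bench when up; moves with cover and tab; axes of the case). Plate 44 mm (case x) by 64 mm (case y), 10 mm clear of the cover; across its middle stands a ridge 44 mm (x) by 10 mm (y), rising 16 mm above the plate, 27 mm of plate on either side: pinch it or push it from either side.
- bundle: Loose bundle of roofing shingles with two blue bands, 150 x 110 x 80 mm high, about 0.4 to 0.7 kg, too wide to grasp: push it low on a side. Origin: centre of its underside, x along the 150 mm side, z up. It stands at the -y end of the case, where the cover comes out.
- outline: White painted rectangle on the bench, 200 x 160 mm with a small cross in the middle, flat (0.8 mm): the bundle's parking spot. Origin at its centre, x along its long side.
- tape: Black tape measure with yellow discs, 60 x 36 x 50 mm high, loose, a bystander. Origin: centre of its underside.
- offcut: Dark wood offcut, 55 x 45 x 30 mm high, loose, a bystander. Origin: centre of its underside.
- nails: Closed aluminium nail can, 72 mm wide, 85 mm high, at the left, a bystander. Origin: centre of its underside.
- wedge1: Loose orange plastic levelling wedge, 30 g: 56 mm long (its x), 26 mm wide (its y, parallel sides to grip), 26 mm high at its -x end falling evenly to 10 mm at its +x end. Origin: centre of its underside. May be absent; those present start lying flat on the bench on the robot's side of the case.
- wedge2: Loose orange plastic levelling wedge, 30 g: 56 mm long (its x), 26 mm wide (its y, parallel sides to grip), 26 mm high at its -x end falling evenly to 10 mm at its +x end. Origin: centre of its underside. May be absent; those present start lying flat on the bench on the robot's side of the case.
- wedge3: Loose orange plastic levelling wedge, 30 g: 56 mm long (its x), 26 mm wide (its y, parallel sides to grip), 26 mm high at its -x end falling evenly to 10 mm at its +x end. Origin: centre of its underside. May be absent; those present start lying flat on the bench on the robot's side of the case.
- wedge4: Loose orange plastic levelling wedge, 30 g: 56 mm long (its x), 26 mm wide (its y, parallel sides to grip), 26 mm high at its -x end falling evenly to 10 mm at its +x end. Origin: centre of its underside. May be absent; those present start lying flat on the bench on the robot's side of the case.
- wedge5: Loose orange plastic levelling wedge, 30 g: 56 mm long (its x), 26 mm wide (its y, parallel sides to grip), 26 mm high at its -x end falling evenly to 10 mm at its +x end. Origin: centre of its underside. May be absent; those present start lying flat on the bench on the robot's side of the case.

How it is judged:
On the way, in this order (a step that is already met when the one before it is completed fails the run):
1. the bundle stands on its painted outline (horizontal distance between bundle and outline below 0.03 m and angle between the x axis of bundle and the x axis of outline, either way round below 0.35 rad and angle between bundle's own z axis and vertical below 0.1 rad and linear speed of bundle below 0.03 m/s), for 0.2 s.
2. the cover is slid all the way open (value of joint cover above 0.115 m), for 0.2 s.
3. every wedge lies in the bay (x of wedge1 in the frame of case between -0.079 and 0.079 m and y of wedge1 in the frame of case between 0 and 0.137 m and z of each of wedge1, wedge2, wedge3, wedge4, wedge5 in the frame of case below 0.05 m and linear speed of each of wedge1, wedge2, wedge3, wedge4, wedge5 below 0.05 m/s and x of wedge2 in the frame of case between -0.079 and 0.079 m and y of wedge2 in the frame of case between 0 and 0.137 m and x of wedge3 in the frame of case between -0.079 and 0.079 m and y of wedge3 in the frame of case between 0 and 0.137 m and x of wedge4 in the frame of case between -0.079 and 0.079 m and y of wedge4 in the frame of case between 0 and 0.137 m and x of wedge5 in the frame of case between -0.079 and 0.079 m and y of wedge5 in the frame of case between 0 and 0.137 m), for 0.2 s.
4. the cover is shut and locked (value of joint cover below 0.004 m and value of joint tab below 0.002 m), for 0.2 s.
At the end, for the whole second after the job is handed in: The bundle stands upright with its centre within 30 mm of the outline's centre and within 0.35 rad of square to it; every wedge present lies at rest inside the bay (the case's +y half, below the cover); the cover is shut to within 4 mm and the tab is up to within 2 mm (locked) (all of step 1 and all of step 3 and all of step 4); the robot touches nothing.
It fails at once if the tape measure, the offcut or the nail can is shifted more than 40 mm (distance of any of tape, offcut, nails from where it was at the start of the episode above 0.04 m).
It fails at once if the bundle is tipped over (angle between bundle's own z axis and vertical above 0.6 rad).
Of wedge1, wedge2, wedge3, wedge4, wedge5 only 3 to 5 are there at a start; the rules pass over those that are not, and their reading is None.
At some moment in a run one of wedge1, wedge2, wedge3, wedge4, wedge5 may be knocked a few centimetres aside while the robot is not near it.
Once in a run the grip may slacken for a moment while it holds something.
It also fails if it takes over 210 s, if anything falls off the work surface, if the arm or the gripper's body presses on something with over 40 N, if the wrist force passes 120 N, or if a joint passes its speed limit or range.

### The arm

A 6-joint arm with a two-finger parallel gripper is mounted at the origin on the work surface. World frame = base frame: x ahead of the robot, y to its left, z up, the work surface at z = 0. Lengths are in m, angles in rad, forces in N, time in s.
With the tool pointing down it reaches from about 0.25 to 0.775 m from the base axis. Payload 8.9 kg.
Tool frame: the origin (TCP) lies between the finger pads; the fingertips stand 25 mm ahead of it and the grasp point (between the pads) lies 6 mm ahead of it; z points along the fingers, y is the direction in which the jaws open and shut (so a half turn about z gives the same grasp; the last joint's range is limited). The gripper opens to 85 mm and grips with 20 to 120 N. Pads are 22 mm wide; open, the fingers measure 114 mm over their backs; the gripper's body (76 mm by 85 mm) begins 54 mm behind the grasp point. The pads swing forward as they close: fully open they stand 13 mm farther back than shut.
Start: joints at [1.084, 0.291, -0.153, 1.127, 0, 1.431], TCP at [0.179, 0.494, 0.256] pointing down, gripper open.
Joint ranges: [-2.52, 2.52], [-0.91, 1.74], [-1.3, 1.37], [-1.96, 2.02], [-1.52, 1.47], [-3.14, 3.14]. Speed limits (rad/s): [2.22, 2.22, 2.79, 3.14, 3.14, 3.14].

### API

Orientations are given as a rotation vector (axis times angle).
In Python, from rig import readout, eyes, env gives the robot as it stands.
- The arm moves only by the tool arm_command, never from a script. Its argument "targets" is text: rows parted by semicolons, each of 7 numbers parted by spaces: the turn, a rotation vector about the tool's x, y, z in degrees, then the shift along the tool's x, y, z in mm, then the opening, from -1 (shut) to 1 (fully open). In form: ax ay az dx dy dz hand; .... A call has 1 to 20 rows; each row shifts and turns the pose as measured when the row begins, along the tool's axes as they then stand; what a row does not reach is not made up. A row lasts 1/8 s, in which the tool goes at most 62.5 mm and 10.7 degrees, less where a joint would pass 70% of its speed; a pose out of reach is approached as far as the arm can. A call is refused whole if a number of a shift passes 62.5 or a number of a turn 10.7, either way. A call with a gripper value outside its range is refused whole. The fingers move at their own pace and stop on an object; "squeeze" is the grip in N (left out, the last holds). Time passes only in rows, so rows that do not move let the fingers close. It gives the time, the measured TCP pose, the force and the opening at its end, in the units of the state.
- readout.state(): the state, without advancing time (a new reading comes with each control period).
- eyes.camera(name): name is "scene" or "top" or "wrist"; returns the picture (384x512x3 uint8, blue, green, red); there is no depth.
- eyes.calibration(name): a dict with "camera_matrix" (3x3 intrinsics, pixels), "origin" and "rotation" of the camera in the world. Camera axes: x right, y up, looking along -z (the intrinsics and any distortion apply to the point x, -y, -z); pixel columns grow to the right and rows downward; lengths in m; the calibration is good to about 2 mm. A picture is of the moment at which its call begins: read the wrist's pose just before it. calibration takes no time and is no camera call; for the wrist camera it gives the pose at the moment of the call.
- env.job_done(): hands the job in, once; it reports no verdict.
The state is a dict: "time": time; "joints": joint angles; "qd": joint speeds; "effort": joint torques, N m; "tool_pos": TCP position; "tcp_rot": TCP orientation; "force": force on the tool from outside, world axes, zero at the start; "wrist_torque": the same for the moment, N m; "grip_width": finger opening in m.
Only numpy, scipy, OpenCV 4.12 (cv2) and the standard library are available. Lean on these libraries where they do the work, as an engineer would, in place of code of your own. Each camera call takes 0.05 s, during which the arm holds its last target. There are 200 camera calls.

## Working session

There is one attempt and no reset: what is moved stays moved. The work goes in short steps, Python scripts to look and compute and a tool call to move; the robot and the scene stay as the last step left them, time stands still between calls to the robot, and variables do not carry over. Pictures are saved under pics/ and viewed, about 12 in all and at most 16, crops included, and the job is handed in when it is done.

Besides the shell and the picture viewer there is one more tool, called as name(argument=value, ...) on one line, values as JSON. arm_command: Moves the arm, as the interface text tells. Its arguments: {"type":"object","properties":{"targets":{"type":"string"},"squeeze":{"type":"number"}},"required":["targets"]}

```bash
mkdir -p pics; ls; cat > h.py <<'E'
import numpy as np, cv2
from rig import readout, eyes, env
from scipy.spatial.transform import Rotation as R
def snap(n,f):
    im=eyes.camera(n); cv2.imwrite('pics/'+f,im); return im
def ray(n,uv,z,c=None):
    c=c or eyes.calibration(n); K=np.array(c['camera_matrix']);
    d=np.linalg.solve(K,[uv[0],uv[1],1.]); d=np.array(c['rotation'])@np.array([d[0],-d[1],-d[2]]); o=np.array(c['origin'])
    return o+d*(z-o[2])/d[2]
E
python3 - <<'E'
from h import *
snap('top','t1.png');snap('scene','s1.png')
for n in('top','scene','wrist'):print(n,eyes.calibration(n))
print(readout.state())
E
```

```text
pics
top {'camera_matrix': array([[436.75837142,   0.        , 254.81217181],
       [  0.        , 436.75837142, 188.7273303 ],
       [  0.        ,   0.        ,   1.        ]]), 'origin': array([0.31036851, 0.0237125 , 1.45884187]), 'rotation': array([ 0.12081677, -0.10583705, -1.59769751])}
scene {'camera_matrix': array([[441.86579039,   0.        , 262.05435068],
       [  0.        , 441.86579039, 196.02736778],
       [  0.        ,   0.        ,   1.        ]]), 'origin': array([1.3037049 , 0.01749208, 0.9493483 ]), 'rotation': array([0.57629343, 0.54588912, 1.47051465])}
wrist {'camera_matrix': array([[297.53968577,   0.        , 259.1724816 ],
       [  0.        , 297.53968577, 196.16714855],
       [  0.        ,   0.        ,   1.        ]]), 'origin': array([0.11503685, 0.51641443, 0.37363298]), 'rotation': array([-0.24167748, -0.1674051 ,  1.21521929])}
{'time': 0.1, 'joints': array([ 1.08371071e+00,  2.91222014e-01, -1.54044089e-01,  1.12671821e+00,
        2.43322939e-05,  1.43150195e+00]), 'qd': array([-0.00065774, -0.00149341,  0.00078368, -0.00061   , -0.00085829,
        0.00170165]), 'effort': array([ 2.61409426e-03, -5.37978780e+01,  3.31919289e+01,  9.32393305e-03,
       -1.01896815e-04, -4.46308889e-05]), 'tool_pos': array([0.17874464, 0.49324396, 0.25579325]), 'tcp_rot': array([-5.43492596e-01, -3.09382806e+00,  1.76331287e-03]), 'force': array([-0.0316992 ,  0.55505224, -0.14493284]), 'wrist_torque': array([ 0.00478786, -0.00610961,  0.01771293]), 'grip_width': 0.08560352282044702}
```

View pics/t1.png

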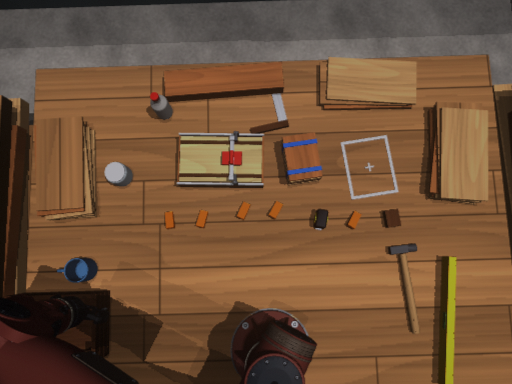

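View pics/s1.png

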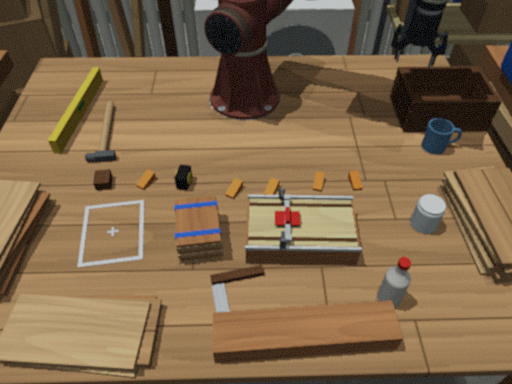

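The pictures show five wedges in the top view, at (169,219), (202,218), (243,210), (275,210) and (354,219). The case is at (220,160), the bundle at (302,158), the outline at (369,167), the tape at (320,218), the offcut at (392,217) and the can at (117,174). Next I measure them.

```bash
cat > h.py <<'E'
import numpy as np, cv2
from rig import readout, eyes, env
from scipy.spatial.transform import Rotation as R
def snap(n,f):
    im=eyes.camera(n); cv2.imwrite('pics/'+f,im); return im
def ray(n,uv,z,c=None):
    c=c or eyes.calibration(n); K=np.array(c['camera_matrix'])
    uv=np.atleast_2d(uv).astype(float)
    d=np.linalg.solve(K,np.c_[uv,np.ones(len(uv))].T); d=R.from_rotvec(c['rotation']).as_matrix()@(d*[[1],[-1],[-1]]); o=np.array(c['origin'])
    return (o[:,None]+d*((z-o[2])/d[2])).T
def blobs(im,lo,hi,amin=20,roi=None,n='top',z=0.,c=None):
    m=cv2.inRange(cv2.cvtColor(im,cv2.COLOR_BGR2HSV),lo,hi)
    if roi: k=np.zeros_like(m);k[roi[1]:roi[3],roi[0]:roi[2]]=1;m=m*k
    out=[]
    for q in cv2.findContours(m,cv2.RETR_EXTERNAL,cv2.CHAIN_APPROX_NONE)[0]:
        a=cv2.contourArea(q)
        if a<amin: continue
        p=ray(n,q[:,0,:],z,c)[:,:2]
        r=cv2.minAreaRect((p*1000).astype(np.float32))
        M=cv2.moments(q); u=(M['m10']/M['m00'],M['m01']/M['m00'])
        out.append((np.round(u,1),a,np.round(r[0],1),np.round(r[1],1),round(r[2],1)))
    return out
E
python3 - <<'E'
from h import *
im=cv2.imread('pics/t1.png')
for nm,lo,hi,roi,z in [('wedge',(5,150,110),(16,255,255),(140,195,420,240),.018),('tab',(0,180,100),(4,255,255),(200,120,270,200),.09),('blue',(105,120,80),(130,255,255),(270,120,330,190),.08),('white',(0,0,170),(180,50,255),(335,130,405,205),0),('can',(0,0,120),(180,60,255),(95,150,140,195),.085),('tape',(0,0,0),(180,255,50),(305,200,335,235),.03),('offcut',(0,0,0),(180,255,70),(375,200,410,235),.03)]:
    print(nm)
    for b in blobs(im,lo,hi,20,roi,'top',z): print('  ',*b)
print('case rails',ray('top',[(178,134),(263,134),(178,186),(263,187)],.07)[:,:2])
cv2.imwrite('pics/t1z.png',cv2.resize(im[115:245,150:410],None,fx=3,fy=3,interpolation=cv2.INTER_CUBIC))
E
```

```text
wedge
   [351.4 236.3] 24.0 [ 354.4 -271.1] [49.2 18.3] 81.2
   [197.5 236.1] 20.0 [370.6 230. ] [47.2 18. ] 73.2
   [329.9 233.9] 34.0 [ 357.3 -204.7] [25.3 85.8] 2.1
   [206.2 234.2] 28.0 [370.8 193.6] [53.4 28. ] 84.5
   [276.9 235.3] 48.5 [363.9 -41.6] [28.5 74.8] 5.9
   [301.2 229.9] 20.0 [ 379.3 -108.4] [69.  16.4] 88.3
   [227.8 235.4] 39.5 [376.5 128.2] [95.3 42.6] 88.3
   [149.1 231.9] 43.0 [390.  386.6] [63.8 33.5] 76.4
   [217.6 226.7] 22.0 [394.2 161.5] [58.1 21.8] 80.2
   [254.6 229.8] 54.0 [378.4  33.4] [67.  46.8] 29.5
   [354.9 219. ] 132.5 [ 404.7 -289.4] [33.2 67.1] 65.6
   [201.5 219.5] 175.5 [421.3 217.9] [50.4 70.4] 77.0
   [169.5 218.9] 151.0 [424.  316.2] [60.6 73.9] 9.7
   [243.9 210. ] 143.0 [448.2  72. ] [62.1 48.6] 2.2
   [276.4 209. ] 139.5 [449.3 -39.2] [46.4 63.3] 49.4
tab
   [231.2 157.4] 195.5 [612.  105.6] [61.2 42.5] 88.2
blue
   [303.5 170. ] 102.0 [ 566.1 -124.9] [ 13.3 109.7] 6.5
   [299.4 142.9] 98.0 [ 655.4 -114.9] [ 13.6 108.6] 6.1
white
   [369.1 167.1] 2465.5 [ 585.1 -355. ] [194.1 154.1] 7.3
can
   [114.6 171.6] 308.0 [579.1 482.1] [68.2 62. ] 88.2
tape
   [320.7 218.7] 176.5 [ 411.9 -177. ] [38.8 62.3] 75.8
offcut
   [384.6 218.7] 58.0 [ 404.5 -383.1] [53.3 22.2] 4.0
case rails [[0.70055038 0.28050246]
 [0.69155414 0.00194721]
 [0.52803597 0.2811726 ]
 [0.51633975 0.00751675]]
```

View pics/t1z.png

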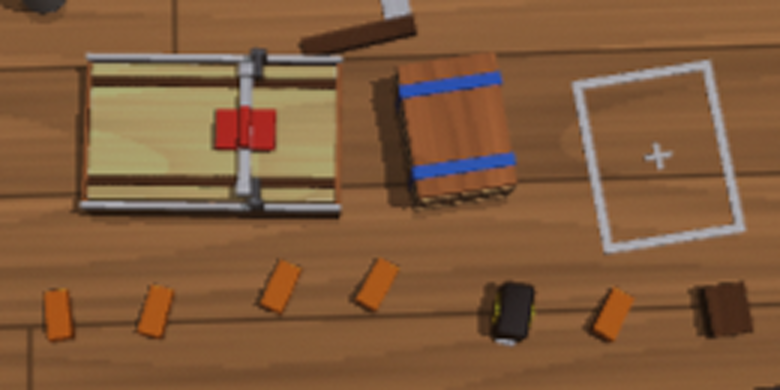

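The outline is at (0.585,-0.355), turned 7°. The bundle is at (0.611,-0.120), turned 6.4°. The tab is at (0.612,0.106). The case's yaw is about -2°. I'll write a row planner that turns target poses into tool-frame rows.

```bash
cat >> h.py <<'E'
def Rdown(psi):
    "tool down, tool y at world angle psi (deg); tool x at psi+90"
    p=np.radians(psi); y=np.array([np.cos(p),np.sin(p),0]); z=np.array([0,0,-1.]); return np.column_stack([np.cross(y,z),y,z])
def plan(wps,start=None,step=45,aa=9):
    "wps: list of (x,y,z,psi,hand[,step]); psi taken to nearest half turn if None keep"
    s=readout.state(); p=s['tool_pos'].copy(); Q=R.from_rotvec(s['tcp_rot']).as_matrix()
    if start is not None: p,Q=start
    for w in wps:
        st=w[5] if len(w)>5 else step
        t=np.array(w[:3]); T=Rdown(w[3]); rows=[]
        n=int(max(1,np.ceil(np.linalg.norm(t-p)*1000/st),np.ceil(np.degrees(np.linalg.norm(R.from_matrix(Q.T@T).as_rotvec()))/aa)))
        for k in range(n):
            d=np.round(Q.T@(t-p)*1000/(n-k)); a=np.degrees(R.from_matrix(Q.T@T).as_rotvec())/(n-k); a=np.round(a*2)/2
            rows.append(' '.join('%g'%v for v in [*a,*d,w[4]]).replace('-0 ','0 '))
            p=p+Q@d/1000; Q=Q@R.from_rotvec(np.radians(a)).as_matrix()
        print(n,'rows:','; '.join(rows))
def st():
    s=readout.state(); Q=R.from_rotvec(s['tcp_rot']).as_matrix()
    print('t',round(s['time'],2),'tcp',np.round(s['tool_pos'],4),'psi',round(np.degrees(np.arctan2(Q[1,1],Q[0,1])),1),'zax',np.round(Q[:,2],3),'F',np.round(s['force'],1),'w',round(s['grip_width'],4),'j',np.round(s['joints'],2))
E
python3 - <<'E'
from h import *
st()
plan([(.61,.03,.25,6.5,1),(.62,-.03,.13,6.5,1)])
E
```

```text
t 0.1 tcp [0.1787 0.4932 0.2558] psi 70.1 zax [-0.001 -0.001 -1.   ] F [-0.   0.6 -0.1] w 0.0856 j [ 1.08  0.29 -0.15  1.13  0.    1.43]
15 rows: 0 0 4 -38 -19 0 1; 0 0 4.5 -39 -17 0 1; 0 0 4 -40 -13 0 1; 0 0 4.5 -41 -11 1 1; 0 0 4 -41 -7 0 1; 0 0 4.5 -42 -5 1 1; 0 0 4 -42 -1 0 1; 0 0 4.5 -42 2 1 1; 0 0 4 -42 5 0 1; 0 0 4.5 -41 8 1 1; 0 0 4 -41 11 0 1; 0 0 4.5 -40 14 1 1; 0 0 4 -39 17 0 1; 0 0 4.5 -37 20 1 1; 0 0 4 -36 22 0 1
3 rows: 0 0 0 -20 1 40 1; 0 0 0 -20 1 40 1; 0 0 0 -20 1 40 1
```

arm_command(targets="0 0 4 -38 -19 0 1; 0 0 4.5 -39 -17 0 1; 0 0 4 -40 -13 0 1; 0 0 4.5 -41 -11 1 1; 0 0 4 -41 -7 0 1; 0 0 4.5 -42 -5 1 1; 0 0 4 -42 -1 0 1; 0 0 4.5 -42 2 1 1; 0 0 4 -42 5 0 1; 0 0 4.5 -41 8 1 1; 0 0 4 -41 11 0 1; 0 0 4.5 -40 14 1 1; 0 0 4 -39 17 0 1; 0 0 4.5 -37 20 1 1; 0 0 4 -36 22 0 1")

```text
time: 1.98
tool_pos: [0.6123, 0.0089, 0.2451]
tcp_rot: [-2.125, -2.309, 0.01]
force: [0.5, 0.5, 0.4]
grip_width: 0.0855
```

```bash
python3 - <<'E'
from h import *
st()
im=snap('wrist','w1.png'); print(eyes.calibration('wrist'))
plan([(.62,-.035,.13,6.5,1)])
E
```

```text
t 1.98 tcp [0.6123 0.0089 0.2451] psi 4.8 zax [-0.007 -0.003 -1.   ] F [0.5 0.5 0.4] w 0.0855 j [-0.1   0.47  0.09  1.19 -0.    1.38]
{'camera_matrix': array([[297.53968577,   0.        , 259.1724816 ],
       [  0.        , 297.53968577, 196.16714855],
       [  0.        ,   0.        ,   1.        ]]), 'origin': array([0.61167708, 0.07374593, 0.36214207]), 'rotation': array([-0.28093801, -0.00515292,  0.07743202])}
3 rows: 0 0 -0.5 -13 1 38 1; 0 0 -1 -13 1 38 1; -0.5 0 -0.5 -14 0 39 1
```

View pics/w1.png

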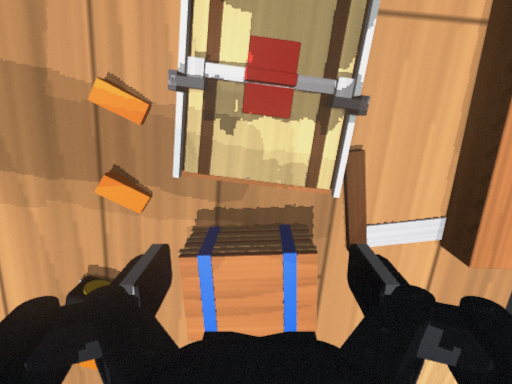

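The wrist view shows the case with its rail ends at (177,176) and (337,194), and the tab at (272,77). The bundle's top is around (250,290). A saw handle lies along the bundle's far side at (357,200). I'll check where the saw is before going down.

```bash
python3 - <<'E'
from h import *
c={'camera_matrix':eyes.calibration('wrist')['camera_matrix'],'origin':np.array([0.61167708,0.07374593,0.36214207]),'rotation':np.array([-0.28093801,-0.00515292,0.07743202])}
im=cv2.imread('pics/w1.png')
P=lambda uv,z:np.round(ray('wrist',uv,z,c)[:,:2],3).tolist()
print('saw',P([(350,150),(366,150),(350,245),(366,245)],.02))
print('rail ends',P([(177,176),(337,194)],.066),'far',P([(184,2),(375,2)],.07))
print('bundle top edge',P([(181,256),(317,250)],.08),'bands',P([(202,256),(213,256),(283,252),(295,252)],.08))
print('tab plate',P([(250,36),(300,43),(293,118),(243,112)],.082), 'ridge/bar',P([(245,72),(298,80)],.098))
for b in blobs(im,(5,150,150),(18,255,255),300,(80,60,170,230),'wrist',.018,c): print(*b)
E
```

```text
saw [[0.717, 0.038], [0.735, 0.04], [0.736, -0.079], [0.756, -0.078]]
rail ends [[0.532, 0.003], [0.696, -0.003]] far [[0.539, 0.158], [0.702, 0.17]]
bundle top edge [[0.54, -0.079], [0.681, -0.061]] bands [[0.562, -0.077], [0.573, -0.076], [0.646, -0.066], [0.658, -0.065]]
tab plate [[0.598, 0.133], [0.641, 0.131], [0.641, 0.069], [0.596, 0.071]] ridge/bar [[0.596, 0.103], [0.64, 0.1]]
[121.3 194. ] 1007.5 [452.1 -36. ] [27.2 63.1] 67.2
[117.4 101.2] 1364.5 [453.3  70.7] [27.3 62.8] 66.8
```

```bash
python3 - <<'E'
from h import *
plan([(.61,-.033,.12,7,1),(.61,-.031,.047,7,1,25)])
E
```

```text
3 rows: 0 0 -1 -12 -2 42 1; 0 0 -1 -12 -3 41 1; -0.5 0 -0.5 -13 -3 42 1
3 rows: 0 0 0 1 0 24 1; 0 0 0 1 0 24 1; 0 0 0 1 0 25 1
```

arm_command(targets="0 0 -1 -12 -2 42 1; 0 0 -1 -12 -3 41 1; -0.5 0 -0.5 -13 -3 42 1; 0 0 0 0 0 0 1; 0 0 0 0 0 24 1; 0 0 0 1 0 20 1; 0 0 0 1 0 10 1; 0 0 0 0 0 0 1")

```text
time: 3.02
tool_pos: [0.6139, -0.032, 0.0665]
tcp_rot: [2.077, 2.345, 0.005]
force: [-1.0, 0.4, -1.1]
grip_width: 0.0858
```

```bash
python3 - <<'E'
from h import *
st()
plan([(.60,-.112,.047,7,1,12),(.5766,-.289,.047,7,1,12)])
E
```

```text
t 3.02 tcp [ 0.6139 -0.032   0.0665] psi 6.9 zax [ 0.009 -0.004 -1.   ] F [-1.   0.4 -1.1] w 0.0858 j [-0.17  0.61 -0.18  0.77 -0.    1.28]
7 rows: 0 0 0 -11 -3 3 1; 0 0 0 -11 -3 3 1; 0 0 0 -11 -4 3 1; 0 0 0 -11 -3 3 1; 0 0 0 -11 -4 3 1; 0 0 0 -11 -3 2 1; 0.5 0.5 0 -12 -4 3 1
15 rows: 0 0 0 -12 -3 0 1; 0 0 0 -11 -3 0 1; 0 0 0 -12 -3 0 1; 0 0 0 -11 -3 0 1; 0 0 0 -12 -3 0 1; 0 0 0 -11 -3 0 1; 0 0 0 -12 -3 0 1; 0 0 0 -11 -3 0 1; 0 0 0 -12 -3 0 1; 0 0 0 -11 -3 0 1; 0 0 0 -12 -3 0 1; 0 0 0 -11 -3 0 1; 0 0 0 -12 -3 0 1; 0 0 0 -11 -3 -1 1; 0 0 0 -12 -2 0 1
```

arm_command(targets="0 0 0 3 -3 20 1; 0 0 0 0 0 5 1; 0 0 0 -12 -3 0 1; 0 0 0 -12 -3 0 1; 0 0 0 -12 -3 0 1; 0 0 0 -12 -3 0 1; 0 0 0 -12 -3 0 1; 0 0 0 -12 -3 0 1; 0 0 0 -12 -3 0 1; 0 0 0 -12 -3 0 1; 0 0 0 -12 -3 0 1; 0 0 0 -12 -3 0 1; 0 0 0 0 0 0 1")

```text
time: 4.65
tool_pos: [0.5981, -0.1616, 0.0472]
tcp_rot: [2.074, 2.34, 0.013]
force: [0.3, 0.3, -0.8]
grip_width: 0.0853
```

```bash
python3 - <<'E'
from h import *
st()
im=snap('scene','s2.png')
for b in blobs(im,(105,120,80),(130,255,255),20,(60,180,240,270),'scene',.08): print(*b)
plan([(.5766,-.289,.047,7,1,12)])
E
```

```text
t 4.65 tcp [ 0.5981 -0.1616  0.0472] psi 6.9 zax [ 0.016 -0.004 -1.   ] F [ 0.3  0.3 -0.8] w 0.0853 j [-0.38  0.64 -0.19  0.73  0.    1.07]
[152.5 229.1] 118.5 [ 643.1 -221.7] [ 11.8 106.3] 6.9
[147.6 202.1] 68.5 [ 556.  -247.2] [11.5 78.7] 7.2
11 rows: 0 0 0 -11 -3 0 1; 0 0 0 -11 -3 0 1; 0 0 0 -11 -3 0 1; 0 0 0 -11 -3 0 1; 0 0 0 -11 -4 0 1; 0 0 0 -12 -3 0 1; 0 0 0 -11 -4 0 1; 0 0 0 -12 -3 0 1; 0.5 0 0 -11 -4 0 1; 0 0 0 -12 -3 0 1; 0.5 0.5 0 -11 -4 0 1
```

The bundle is sticking to the fingers and staying square (7°). I'll finish the push.

arm_command(targets="0 0 0 -12 -3 0 1; 0 0 0 -12 -3 0 1; 0 0 0 -12 -4 0 1; 0 0 0 -12 -3 0 1; 0 0 0 -12 -4 0 1; 0 0 0 -12 -3 0 1; 0 0 0 -12 -4 0 1; 0 0 0 -12 -3 0 1; 0 0 0 -12 -4 0 1; 0 0 0 -8 -2 0 1; 0 0 0 0 0 0 1")

```text
time: 6.08
tool_pos: [0.5778, -0.2881, 0.0471]
tcp_rot: [2.073, 2.342, 0.013]
force: [0.7, 0.7, 0.5]
grip_width: 0.0855
```

```bash
python3 - <<'E'
from h import *
st()
im=snap('scene','s3.png')
for b in blobs(im,(105,120,80),(130,255,255),20,(30,180,240,290),'scene',.08): print(*b)
E
```

```text
t 6.08 tcp [ 0.5778 -0.2881  0.0471] psi 7.0 zax [ 0.016 -0.003 -1.   ] F [0.7 0.7 0.5] w 0.0855 j [-0.58  0.68 -0.11  0.77  0.01  0.87]
[100.7 223.9] 110.0 [ 623.9 -351.8] [ 12.  101.6] 7.4
[ 98.5 197.3] 57.0 [ 536.6 -377.8] [12.8 66. ] 9.0
```

The bundle is at about (0.579,-0.358) and 7–8°, which is on the outline. I'll back off and go over the tab with the jaws along the case's y.

```bash
python3 - <<'E'
from h import *
plan([(.574,-.262,.055,7,1,15),(.575,-.25,.20,7,1,50),(.619,.075,.20,88,-.5,45)])
E
```

```text
2 rows: 0.5 0 0 13 0 -4 1; 0.5 0.5 0 13 -1 -4 1
3 rows: 0 0 0 4 1 -48 1; 0 0 0 4 1 -49 1; 0 0 0 4 0 -48 1
10 rows: 0 0 -8 32 8 0 -0.5; 0 0 -8 30 13 0 -0.5; 0 0 -8 28 17 0 -0.5; 0 0 -8 26 21 0 -0.5; 0 0 -8 23 24 0 -0.5; 0 0 -8 19 27 0 -0.5; 0 0 -8.5 15 29 0 -0.5; 0 0 -8 11 31 0 -0.5; 0 0 -8.5 6 32 1 -0.5; 0 0 -8 1 32 0 -0.5
```

arm_command(targets="0 0 0 13 0 -4 1; 0 0 0 13 -1 -4 1; 0 0 0 4 1 -48 1; 0 0 0 4 1 -49 1; 0 0 0 4 0 -48 1; 0 0 -8 32 8 0 -0.5; 0 0 -8 30 13 0 -0.5; 0 0 -8 28 17 0 -0.5; 0 0 -8 26 21 0 -0.5; 0 0 -8 23 24 0 -0.5; 0 0 -8 19 27 0 -0.5; 0 0 -8.5 15 29 0 -0.5; 0 0 -8 11 31 0 -0.5; 0 0 -8.5 6 32 1 -0.5; 0 0 -8 1 32 0 -0.5; 0 0 0 0 0 0 -0.5")

```text
time: 8.12
tool_pos: [0.6029, 0.1051, 0.2092]
tcp_rot: [-0.037, 3.121, -0.008]
force: [-0.1, 0.2, 0.2]
grip_width: 0.0212
```

```bash
python3 - <<'E'
from h import *
st()
c=eyes.calibration('wrist'); im=snap('wrist','w2.png')
for b in blobs(im,(0,180,80),(4,255,255),200,None,'wrist',.085,c): print('tab',*b)
for b in blobs(im,(5,150,150),(18,255,255),300,None,'wrist',.018,c): print('or',*b)
it=snap('top','t2.png')
for b in blobs(it,(105,120,80),(130,255,255),20,(310,120,410,210),'top',.08): print(*b)
E
```

```text
t 8.12 tcp [0.6029 0.1051 0.2092] psi 91.4 zax [ 0.021 -0.005 -1.   ] F [-0.1  0.2  0.2] w 0.0212 j [ 0.06  0.47 -0.01  1.07 -0.01  0.03]
tab [260.9 221.2] 235.0 [629.  106.1] [ 9.8 23.4] 87.6
tab [284.8 206.5] 1031.0 [613.1 124.6] [24.8 42.9] 87.5
tab [239.6 201.2] 1285.0 [611.5  87.3] [24.4 42.7] 87.7
or [152.6 178.5] 335.0 [621.7 -10.3] [  6.1 181. ] 86.7
or [500.3  11.4] 450.5 [446.4 318.5] [18.3 21.4] 1.3
or [377.7   9.8] 592.0 [448.9 207. ] [18.3 31.3] 1.3
or [227.8  20.4] 1254.0 [457.3  71.3] [27.3 42.3] 69.2
or [110.6  18.1] 1092.0 [457.9 -36.5] [26.4 39.6] 67.3
[378.7 177.9] 97.0 [ 532.8 -361.6] [ 12.7 108.6] 6.4
[373.3 150.7] 95.5 [ 622.1 -351.2] [ 12.9 109.1] 7.4
```

View pics/w2.png

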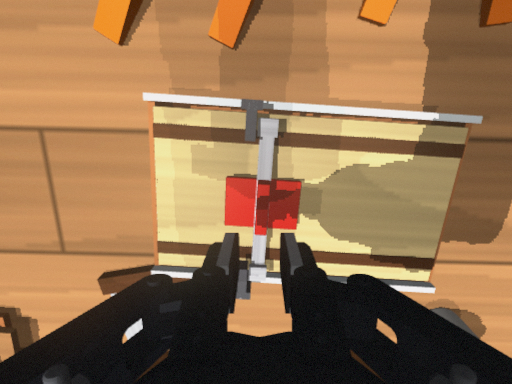

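The wrist view shows the tab with its plate halves at (240,201) and (285,206), and the ridge between them at column 262. The fingertips straddle it. Tab centre is about (0.615,0.1045).

```bash
python3 - <<'E'
from h import *
plan([(.615,.1045,.120,88,-.5,25)])
E
```

```text
4 rows: 0 0.5 1 -3 0 22 -0.5; 0 0 0.5 -3 1 22 -0.5; 0 0.5 1 -2 1 23 -0.5; -0.5 0 0.5 -3 0 22 -0.5
```

arm_command(targets="0 0.5 1 -3 0 22 -0.5; 0 0 0.5 -3 1 22 -0.5; 0 0.5 1 -2 1 23 -0.5; -0.5 0 0.5 -3 0 18 -0.5; 0 0 0 0 0 0 -0.5")

```text
time: 8.85
tool_pos: [0.614, 0.1009, 0.1165]
tcp_rot: [-0.074, -3.138, -0.004]
force: [-0.2, 1.7, -0.9]
grip_width: 0.0216
```

```bash
python3 - <<'E'
from h import *
st()
plan([(.615,.1045,.112,88,-.5,25)])
E
```

```text
t 8.85 tcp [0.614  0.1009 0.1165] psi 87.3 zax [-0.002  0.003 -1.   ] F [-0.2  1.7 -0.9] w 0.0216 j [ 0.04  0.58 -0.09  0.91  0.    0.09]
1 rows: 0 0 -0.5 -1 4 5 -0.5
```

arm_command(targets="0 0 0 0 4 0 -0.5; 0 0 0 0 0 6 -0.5; 0 0 0 0 0 0 -0.5")

```text
time: 9.22
tool_pos: [0.6145, 0.1049, 0.1108]
tcp_rot: [-0.076, -3.139, -0.004]
force: [-0.6, -0.5, 0.5]
grip_width: 0.0214
```

arm_command(targets="0 0 0 0 0 4 -0.5; 0 0 0 0 0 0 -0.5")

```text
time: 9.48
tool_pos: [0.615, 0.1049, 0.1074]
tcp_rot: [-0.076, -3.14, -0.004]
force: [-0.4, -0.7, 0.2]
grip_width: 0.0208
```

arm_command(targets="0 0 0 0 0 3 -0.5; 0 0 0 0 0 0 -0.5")

```text
time: 9.72
tool_pos: [0.6152, 0.1049, 0.1048]
tcp_rot: [0.076, 3.14, 0.004]
force: [-1.1, 0.6, 3.0]
grip_width: 0.021
```

arm_command(targets="0 0 0 0 0 4 -0.5; 0 0 0 0 0 3 -0.5; 0 0 0 0 0 0 -0.5")

```text
time: 10.1
tool_pos: [0.6153, 0.1049, 0.0979]
tcp_rot: [0.076, 3.14, 0.004]
force: [-1.8, -0.2, 6.5]
grip_width: 0.0209
```

arm_command(targets="0 0 0 0 -8 0 -0.5; 0 0 0 0 -10 0 -0.5; 0 0 0 0 -10 0 -0.5; 0 0 0 0 -10 0 -0.5; 0 0 0 0 -10 0 -0.5")

```text
time: 10.72
tool_pos: [0.6132, 0.0586, 0.0983]
tcp_rot: [0.072, 3.138, 0.01]
force: [-2.2, 1.4, 6.2]
grip_width: 0.021
```

arm_command(targets="0 0 0 0 -12 0 -0.5; 0 0 0 0 -12 0 -0.5; 0 0 0 0 -12 0 -0.5; 0 0 0 0 -12 0 -0.5; 0 0 0 0 -12 0 -0.5; 0 0 0 0 -10 0 -0.5; 0 0 0 0 -5 0 -0.5; 0 0 0 0 -4 0 -0.5; 0 0 0 0 -3 0 -0.5; 0 0 0 0 -3 0 -0.5")

```text
time: 11.98
tool_pos: [0.6096, -0.0258, 0.0985]
tcp_rot: [0.069, 3.136, 0.022]
force: [-0.4, 5.4, 6.1]
grip_width: 0.0216
```

arm_command(targets="0 0 0 0 -3 0 -0.5; 0 0 0 0 -2 0 -0.5; 0 0 0 0 0 0 -0.5")

```text
time: 12.35
tool_pos: [0.61, -0.0291, 0.0988]
tcp_rot: [0.067, 3.134, 0.028]
force: [-1.9, 0.5, 6.1]
grip_width: 0.0209
```

arm_command(targets="0 0 0 0 3 -5 -0.5; 0 0 0 0 2 -20 -0.5; 0 0 0 0 0 -40 -0.4; 0 0 0 0 0 -40 0; 0 0 0 40 0 -20 0.5; 0 0 0 50 20 0 1; 0 0 0 50 20 0 1; 0 0 0 0 0 0 1")

```text
time: 13.35
tool_pos: [0.4668, 0.0218, 0.226]
tcp_rot: [0.067, 3.136, 0.03]
force: [0.7, -0.3, -0.1]
grip_width: 0.0854
```

```bash
python3 - <<'E'
from h import *
st()
c=eyes.calibration('wrist'); im=snap('wrist','w3.png')
it=snap('top','t3.png')
for b in blobs(im,(5,150,150),(18,255,255),300,None,'wrist',.018,c): print('or',*b)
cv2.imwrite('pics/t3z.png',cv2.resize(it[115:245,150:410],None,fx=3,fy=3,interpolation=cv2.INTER_CUBIC))
for b in blobs(it,(0,180,80),(4,255,255),30,(180,120,330,200),'top',.085): print('tab',*b)
for b in blobs(it,(5,170,140),(16,255,255),60,(140,195,420,240),'top',.018): print('or',*b)
E
```

```text
t 13.35 tcp [0.4668 0.0218 0.226 ] psi 87.5 zax [ 0.005  0.019 -1.   ] F [ 0.7 -0.3 -0.1] w 0.0854 j [-0.12  0.2  -0.36  1.01  0.02 -0.08]
or [429.5 268.7] 2790.5 [606.4 221.2] [94.3 80.7] 87.6
or [206.1 159.8] 1118.5 [448.5 -32.7] [27.9 52.7] 60.1
or [303.8 155.4] 1148.5 [448.7  74.4] [28.2 55.6] 60.3
or [432.1 128.7] 1170.0 [426.2 213.9] [25.7 59.3] 66.3
or [354.4 219.1] 110.0 [ 407.8 -290.4] [26.1 53.5] 60.4
or [167.8 217.9] 76.0 [426.9 323.3] [52.  25.8] 4.8
```

View pics/t3z.png

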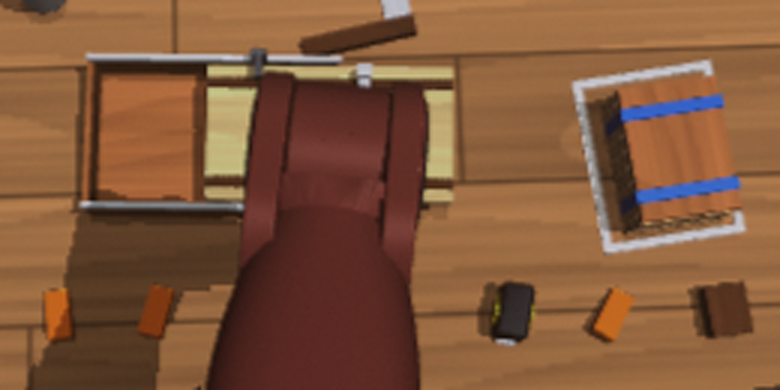

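View pics/w3.png

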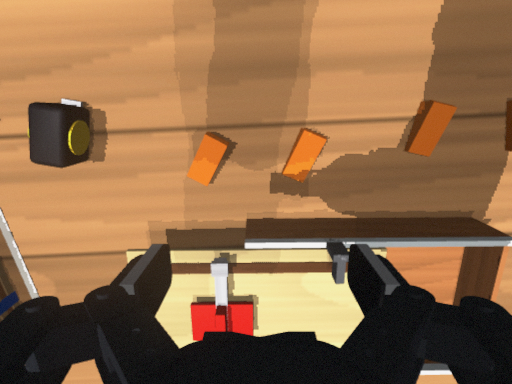

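The cover is open: the bay is uncovered at crop (95–192, 70–200) and the bundle sits inside the outline. In w3 the wedges are at (208,160), (304,155) and (432,128), with their positions printed above. Now I pick the first wedge at (0.4487,0.0744).

```bash
python3 - <<'E'
from h import *
print('bay corners',ray('top',[(150+95/3,115+72/3),(150+192/3,115+72/3),(150+98/3,115+198/3),(150+192/3,115+198/3)],.05)[:,:2].round(3).tolist(),'cover edge y',ray('top',[(150+205/3,150)],.066)[0][:2])
plan([(.4487,.0744,.12,60.5,.4,40),(.4487,.0744,.027,60.5,.4,30)])
E
```

```text
bay corners [[0.689, 0.272], [0.685, 0.165], [0.547, 0.27], [0.544, 0.167]] cover edge y [0.64359186 0.14944382]
4 rows: 0.5 0 6.5 6 13 27 0.4; 0 0 7 8 12 27 0.4; 0.5 0 6.5 9 11 26 0.4; 0 0 7 10 10 27 0.4
4 rows: 0 0 0 0 0 23 0.4; 0 0 0 0 0 23 0.4; 0 0 0 0 0 23 0.4; 0 0 0 0 0 24 0.4
```

arm_command(targets="0.5 0 6.5 6 13 27 0.4; 0 0 7 8 12 27 0.4; 0.5 0 6.5 9 11 26 0.4; 0 0 7 10 10 27 0.4; 0 0 0 0 0 15 0.4; 0 0 0 0 0 0 0.4")

```text
time: 14.2
tool_pos: [0.4585, 0.0735, 0.1008]
tcp_rot: [0.826, 3.021, 0.005]
force: [-0.1, 0.1, -0.4]
grip_width: 0.0598
```

```bash
cat >> h.py <<'E'
def look(f='x.png'):
    c=eyes.calibration('wrist'); im=snap('wrist',f)
    for b in blobs(im,(5,150,130),(18,255,255),300,None,'wrist',.018,c): print('or',*b)
E
python3 - <<'E'
from h import *
st(); look('w4.png')
plan([(.4487,.0744,.027,60.5,.4,30)])
E
```

```text
t 14.2 tcp [0.4585 0.0735 0.1008] psi 59.4 zax [ 0.01  0.   -1.  ] F [-0.1  0.1 -0.4] w 0.0598 j [ 0.    0.33 -0.56  0.67  0.    0.54]
or [481.5 288.2] 672.5 [614. 191.] [49.2 53.8] 87.6
or [126.1 240.6] 398.5 [441. -30.] [30.8 52.7] 60.0
or [252.5 193.6] 2716.0 [447.   75.3] [27.6 54.9] 64.9
or [424.4  50.9] 4585.5 [424.8 211.7] [38.9 57.1] 73.5
3 rows: 0 0 -0.5 3 -2 25 0.4; 0 0.5 -0.5 3 -1 25 0.4; 0.5 0 0 4 -2 24 0.4
```

arm_command(targets="0 0 -1 4 -2 25 0.4; 0 0.5 -1 4 -2 25 0.4; 0.5 0 0 4 -2 20 0.4; 0 0 0 0 0 3 0.4; 0 0 0 0 0 0 0.4")

```text
time: 14.88
tool_pos: [0.4536, 0.073, 0.0302]
tcp_rot: [0.774, 3.036, -0.001]
force: [0.8, 0.4, 0.5]
grip_width: 0.0603
```

```bash
python3 - <<'E'
from h import *
st()
plan([(.448,.0745,.027,62.5,.4,30)])
E
```

```text
t 14.88 tcp [0.4536 0.073  0.0302] psi 61.4 zax [ 0.008 -0.003 -1.   ] F [0.8 0.4 0.5] w 0.0603 j [ 0.    0.44 -0.64  0.48 -0.    0.5 ]
1 rows: 0 0.5 -1 6 -1 3 0.4
```

arm_command(targets="0 0.5 -1 6 -1 3 0.4; 0 0 0 0 0 0 -1; 0 0 0 0 0 0 -1; 0 0 0 0 0 0 -1; 0 0 0 0 0 0 -1; 0 0 0 0 0 -40 -1; 0 0 0 0 0 -60 -1; 0 0 0 0 0 -60 -1; 0 0 0 0 0 0 -1", squeeze=45)

```text
time: 16.0
tool_pos: [0.4484, 0.0747, 0.1936]
tcp_rot: [0.748, 3.049, 0.003]
force: [0.6, -0.3, -0.6]
grip_width: 0.0247
```

```bash
python3 - <<'E'
from h import *
st()
plan([(.66,.187,.18,88,-1,40),(.661,.187,.062,88,-1,30)])
E
```

```text
t 16.0 tcp [0.4484 0.0747 0.1936] psi 62.4 zax [ 0.002  0.002 -1.   ] F [ 0.6 -0.3 -0.6] w 0.0247 j [ 0.    0.21 -0.44  0.92  0.    0.48]
6 rows: 0 0 -4.5 -23 33 2 -1; 0 0 -4 -25 31 2 -1; 0 0 -4.5 -27 29 3 -1; 0 0 -4 -29 27 2 -1; 0 0 -4.5 -31 25 3 -1; 0 0 -4 -34 22 2 -1
4 rows: 0 0 0 0 0 30 -1; 0 0 0 0 0 29 -1; 0 0 0 0 0 30 -1; 0 0 0 0 0 29 -1
```

Gripped at 24.7 mm. Carrying it to the bay.

arm_command(targets="0 0 -4.5 -23 33 2 -1; 0 0 -4 -25 31 2 -1; 0 0 -4.5 -27 29 3 -1; 0 0 -4 -29 27 2 -1; 0 0 -4.5 -31 25 3 -1; 0 0 -4 -34 22 2 -1; 0 0 0 0 0 0 -1; 0 0 0 0 0 10 -1; 0 0 0 0 0 0 -1")

```text
time: 17.12
tool_pos: [0.6604, 0.1901, 0.1585]
tcp_rot: [-0.037, -3.131, 0.002]
force: [-0.8, -0.2, -0.2]
grip_width: 0.0251
```

```bash
python3 - <<'E'
from h import *
st()
plan([(.661,.187,.06,88,-1,30)])
E
```

```text
t 17.12 tcp [0.6604 0.1901 0.1585] psi 88.7 zax [-0.01  -0.001 -1.   ] F [-0.8 -0.2 -0.2] w 0.0251 j [0.17 0.67 0.2  1.11 0.   0.2 ]
4 rows: 0 0 0 0 -1 25 -1; 0 0 0 -1 -1 25 -1; 0 -0.5 0.5 0 0 24 -1; 0 0 0 0 -1 25 -1
```

arm_command(targets="0 0 0 0 -1 25 -1; 0 0 0 -1 -1 25 -1; 0 -0.5 0.5 0 0 24 -1; 0 0 0 0 -1 20 -1; 0 0 0 0 0 4 -1; 0 0 0 0 0 0 -0.15; 0 0 0 0 0 0 -0.15; 0 0 0 0 0 -40 -0.15; 0 0 0 0 0 -55 0; 0 0 0 0 0 -50 0.4; 0 0 0 0 0 0 0.4")

```text
time: 18.5
tool_pos: [0.6588, 0.1848, 0.2148]
tcp_rot: [0.058, 3.135, -0.0]
force: [0.4, 0.6, -0.3]
grip_width: 0.0596
```

```bash
python3 - <<'E'
from h import *
st()
plan([(.448,-.0327,.19,60.5,.4,45),(.448,-.0327,.10,60.5,.4,40)])
look('w5.png')
E
```

```text
t 18.5 tcp [0.6588 0.1848 0.2148] psi 87.9 zax [ 0.006 -0.    -1.   ] F [ 0.4  0.6 -0.3] w 0.0596 j [ 0.17  0.62  0.26  1.21 -0.    0.2 ]
7 rows: 0 0 4 29 -32 3 0.4; 0 0 4 27 -34 3 0.4; 0 0 4 24 -36 4 0.4; 0 0 4 22 -38 3 0.4; 0 0 4 19 -39 4 0.4; 0 0 3.5 16 -40 3 0.4; 0 0.5 4 14 -41 4 0.4
3 rows: 0 0 0 0 0 30 0.4; 0 0 0 0 0 30 0.4; 0 0 0 -1 0 30 0.4
or [122.7 370.3] 980.5 [912.5 -12.5] [69.5 46.3] 87.9
or [384.  361.9] 575.5 [914.3 337.8] [69.9 23.3] 2.1
or [293.3 131.8] 14353.0 [619.  213.5] [121.4 150.9] 86.8
or [364.9 125.4] 893.5 [625.3 294.2] [  7.5 178.2] 87.7
```

arm_command(targets="0 0 4 29 -32 3 0.4; 0 0 4 27 -34 3 0.4; 0 0 4 24 -36 4 0.4; 0 0 4 22 -38 3 0.4; 0 0 4 19 -39 4 0.4; 0 0 3.5 16 -40 3 0.4; 0 0.5 4 12 -35 4 0.4; 0 0 0 0 0 0 0.4; 0 0 0 0 0 40 0.4; 0 0 0 0 0 40 0.4; 0 0 0 0 0 0 0.4")

```text
time: 19.92
tool_pos: [0.4372, -0.0312, 0.0976]
tcp_rot: [-0.82, -3.018, -0.001]
force: [0.1, -0.6, 1.0]
grip_width: 0.0599
```

```bash
python3 - <<'E'
from h import *
st()
look('w6.png')
plan([(.448,-.0327,.027,60.5,.4,30)])
E
```

```text
t 19.93 tcp [ 0.4372 -0.0312  0.0976] psi 59.6 zax [-0.014  0.004 -1.   ] F [ 0.1 -0.6  1. ] w 0.0599 j [-0.24  0.31 -0.6   0.67  0.    0.29]
or [266.1 227.3] 2276.5 [448.6 -32.4] [27.  48.4] 59.7
3 rows: 0 0 -0.5 -3 1 24 0.4; 0 -0.5 0 -3 1 24 0.4; 0 0 -0.5 -4 2 24 0.4
```

arm_command(targets="0 0 -1 -5 2 24 0.4; 0 -0.5 0 -4 2 20 0.4; 0 -0.5 0 -3 1 10 0.4; 0 0 0 0 0 0 0.4")

```text
time: 20.48
tool_pos: [0.4563, -0.0329, 0.0488]
tcp_rot: [0.789, 3.027, -0.005]
force: [-0.2, -0.1, 0.5]
grip_width: 0.0601
```

```bash
python3 - <<'E'
from h import *
st()
plan([(.4483,-.0325,.027,60.5,.4,30)])
E
```

```text
t 20.48 tcp [ 0.4563 -0.0329  0.0488] psi 60.8 zax [ 0.012 -0.007 -1.   ] F [-0.2 -0.1  0.5] w 0.0601 j [-0.23  0.4  -0.64  0.52 -0.    0.28]
1 rows: 0 1 0.5 7 -4 22 0.4
```

arm_command(targets="0 0.5 0 7 -4 12 0.4; 0 0 0 0 0 9 0.4; 0 0 0 0 0 0 0.4")

```text
time: 20.85
tool_pos: [0.4486, -0.0332, 0.0278]
tcp_rot: [0.79, 3.034, -0.001]
force: [0.3, 0.1, 0.6]
grip_width: 0.0597
```

```bash
python3 - <<'E'
from h import *
st()
plan([(.4483,-.0325,.027,60.5,.4,30)])
E
```

```text
t 20.85 tcp [ 0.4486 -0.0332  0.0278] psi 60.8 zax [ 0.006 -0.002 -1.   ] F [0.3 0.1 0.6] w 0.0597 j [-0.24  0.43 -0.67  0.47 -0.    0.27]
1 rows: 0 0.5 0.5 1 0 1 0.4
```

arm_command(targets="0 0 0 0 0 0 -1; 0 0 0 0 0 0 -1; 0 0 0 0 0 0 -1; 0 0 0 0 0 0 -1; 0 0 0 0 0 -40 -1; 0 0 0 0 0 -60 -1; 0 0 0 0 0 -60 -1; 0 0 0 0 0 0 -1", squeeze=45)

```text
time: 21.85
tool_pos: [0.4477, -0.0329, 0.1931]
tcp_rot: [0.791, 3.034, -0.001]
force: [0.9, 0.2, -1.1]
grip_width: 0.0247
```

```bash
python3 - <<'E'
from h import *
st()
plan([(.57,.189,.18,88,-1,40)])
E
```

```text
t 21.85 tcp [ 0.4477 -0.0329  0.1931] psi 60.8 zax [ 0.006 -0.002 -1.   ] F [ 0.9  0.2 -1.1] w 0.0247 j [-0.24  0.19 -0.46  0.91 -0.    0.27]
7 rows: 0 0 -4 0 36 2 -1; 0 0 -4 -2 36 2 -1; 0 0 -4 -5 36 2 -1; 0 0 -4 -7 35 2 -1; 0 0 -3.5 -10 35 2 -1; 0 0 -4 -12 34 2 -1; 0 0.5 -3.5 -14 34 1 -1
```

arm_command(targets="0 0 -4 0 36 2 -1; 0 0 -4 -2 36 2 -1; 0 0 -4 -5 36 2 -1; 0 0 -4 -7 35 2 -1; 0 0 -3.5 -10 35 2 -1; 0 0 -4 -12 32 2 -1; 0 0.5 -3.5 -12 28 1 -1; 0 0 0 0 0 0 -1; 0 0 0 0 0 0 -1")

```text
time: 22.98
tool_pos: [0.5654, 0.1877, 0.1712]
tcp_rot: [-0.04, -3.128, 0.007]
force: [-0.2, -0.9, -0.1]
grip_width: 0.0246
```

```bash
python3 - <<'E'
from h import *
st()
plan([(.571,.187,.06,88,-1,30)])
E
```

```text
t 22.98 tcp [0.5654 0.1877 0.1712] psi 88.5 zax [-0.013 -0.004 -1.   ] F [-0.2 -0.9 -0.1] w 0.0246 j [ 0.2   0.49 -0.08  1.01 -0.    0.22]
4 rows: 0 0 0 -2 0 28 -1; 0 0 0 -2 0 28 -1; 0 -0.5 0.5 -1 0 28 -1; -0.5 0 0 -2 0 27 -1
```

arm_command(targets="0 0 0 -2 0 28 -1; 0 0 0 -2 0 28 -1; 0 -0.5 0.5 -1 0 28 -1; 0 0 0 -2 0 20 -1; 0 0 0 0 0 6 -1; 0 0 0 0 0 0 -0.15; 0 0 0 0 0 0 -0.15; 0 0 0 0 0 -40 -0.15; 0 0 0 0 0 -55 0; 0 0 0 0 0 -50 0.4; 0 0 0 0 0 0 0.4")

```text
time: 24.35
tool_pos: [0.5706, 0.1824, 0.2118]
tcp_rot: [0.069, 3.141, -0.007]
force: [0.3, 0.3, -0.5]
grip_width: 0.0598
```

```bash
python3 - <<'E'
from h import *
st()
plan([(.425,.213,.19,68,.4,45)])
it=snap('top','t4.png')
for b in blobs(it,(5,170,110),(16,255,255),60,(140,205,420,230),'top',.018): print('or',*b)
E
```

```text
t 24.35 tcp [0.5706 0.1824 0.2118] psi 87.5 zax [ 0.    -0.005 -1.   ] F [ 0.3  0.3 -0.5] w 0.0598 j [ 0.19  0.46 -0.02  1.09 -0.    0.23]
4 rows: 0 0 5 37 6 5 0.4; 0 0 5 37 3 6 0.4; 0 0 4.5 37 0 5 0.4; 0 0 5 37 -4 6 0.4
or [354.3 219.2] 112.0 [ 407.8 -290.4] [26.1 53.6] 60.4
```

arm_command(targets="0 0 5 37 6 5 0.4; 0 0 5 37 3 6 0.4; 0 0 4.5 35 0 5 0.4; 0 0 5 31 -4 6 0.4; 0 0 0 0 0 0 0.4; 0 0 0 0 0 40 0.4; 0 0 0 0 0 36 0.4; 0 0 0 0 0 0 0.4")

```text
time: 25.4
tool_pos: [0.4261, 0.2091, 0.1052]
tcp_rot: [-0.613, -3.077, 0.013]
force: [-0.2, 0.9, 0.6]
grip_width: 0.06
```

```bash
python3 - <<'E'
from h import *
st()
look('w7.png')
E
```

```text
t 25.4 tcp [0.4261 0.2091 0.1052] psi 67.5 zax [-0.006 -0.008 -1.   ] F [-0.2  0.9  0.6] w 0.06 j [ 0.31  0.35 -0.51  0.72 -0.01  0.7 ]
or [399.6 376.2] 451.5 [612.5 259.1] [31.6 20.3] 87.6
or [267.9 227.2] 778.0 [440.6 209.4] [26.8 19.9] 75.0
or [262.7 174.9] 476.5 [404.4 219. ] [27.7 13.4] 74.8
or [410.5 144.6] 3002.0 [422.4 320.5] [55.7 34.7] 8.3
```

View pics/w7.png

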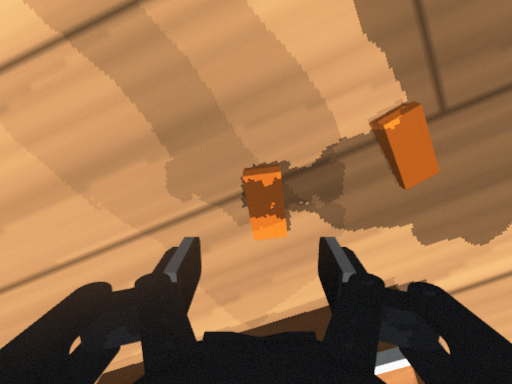

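In w7 the wedge is at (265,203), partly in shadow, at about (0.423,0.2125) with jaw angle 74°. The last left one is at (408,145).

```bash
python3 - <<'E'
from h import *
plan([(.4235,.2125,.045,74,.4,30)])
E
```

```text
3 rows: 0 0 -2 1 1 20 0.4; 0 0 -2.5 2 1 21 0.4; -0.5 0 -2 1 0 20 0.4
```

arm_command(targets="0 0 -2 2 1 20 0.4; 0 0 -2.5 2 1 21 0.4; -0.5 0 -2 1 1 16 0.4; 0 0 0 0 0 0 0.4")

```text
time: 25.95
tool_pos: [0.4294, 0.2149, 0.0537]
tcp_rot: [0.431, 3.105, 0.008]
force: [1.4, 0.6, -0.7]
grip_width: 0.0597
```

```bash
python3 - <<'E'
from h import *
st()
plan([(.4235,.2125,.0275,74,.4,30)])
E
```

```text
t 25.95 tcp [0.4294 0.2149 0.0537] psi 74.2 zax [ 0.008  0.004 -1.   ] F [ 1.4  0.6 -0.7] w 0.0597 j [ 0.31  0.42 -0.57  0.57  0.    0.59]
1 rows: 0.5 0.5 0 5 -4 26 0.4
```

arm_command(targets="0 0 0 5 -4 16 0.4; 0 0 0 0 0 10 0.4; 0 0 0 0 0 0 0.4; 0 0 0 0 0 0 -1; 0 0 0 0 0 0 -1; 0 0 0 0 0 0 -1; 0 0 0 0 0 0 -1; 0 0 0 0 0 -40 -1; 0 0 0 0 0 -60 -1; 0 0 0 0 0 -60 -1; 0 0 0 0 0 0 -1")

```text
time: 27.32
tool_pos: [0.4261, 0.2127, 0.1972]
tcp_rot: [0.433, 3.098, 0.012]
force: [-0.1, 0.1, -1.6]
grip_width: 0.0247
```

```bash
python3 - <<'E'
from h import *
st()
plan([(.573,.241,.18,88,-1,40)])
E
```

```text
t 27.32 tcp [0.4261 0.2127 0.1972] psi 74.1 zax [ 0.015  0.006 -1.   ] F [-0.1  0.1 -1.6] w 0.0247 j [ 0.31  0.23 -0.4   0.93  0.    0.59]
4 rows: 0 0 -3.5 -33 17 5 -1; 0 0.5 -3.5 -34 15 5 -1; 0 0 -3.5 -35 12 4 -1; 0.5 0.5 -3.5 -37 11 5 -1
```

arm_command(targets="0 0 -3.5 -33 17 5 -1; 0 0.5 -3.5 -34 15 5 -1; 0 0 -3.5 -35 12 4 -1; 0 0.5 -3.5 -33 9 5 -1; 0 0 0 0 0 0 -1; 0 0 0 0 0 0 -1")

```text
time: 28.08
tool_pos: [0.5699, 0.24, 0.174]
tcp_rot: [-0.041, -3.131, -0.009]
force: [0.9, 1.0, -0.4]
grip_width: 0.0242
```

```bash
python3 - <<'E'
from h import *
st()
plan([(.573,.240,.06,88,-1,30)])
E
```

```text
t 28.07 tcp [0.5699 0.24   0.174 ] psi 88.5 zax [-0.01   0.006 -1.   ] F [ 0.9  1.  -0.4] w 0.0242 j [ 0.28  0.53 -0.01  1.04  0.01  0.3 ]
4 rows: 0 0 0 -1 0 28 -1; 0 0 0 -1 0 29 -1; 0 -0.5 0 -1 0 28 -1; 0.5 0 0.5 -1 -1 29 -1
```

arm_command(targets="0 0 0 -1 0 28 -1; 0 0 0 -1 0 29 -1; 0 -0.5 0 -1 0 28 -1; 0 0 0 -1 -1 22 -1; 0 0 0 0 0 6 -1; 0 0 0 0 0 0 -0.15; 0 0 0 0 0 0 -0.15; 0 0 0 0 0 -40 -0.15; 0 0 0 0 0 -55 0; 0 0 0 0 0 -50 0.4; 0 0 0 0 0 0 0.4")

```text
time: 29.45
tool_pos: [0.5677, 0.2387, 0.2129]
tcp_rot: [0.045, 3.136, 0.011]
force: [-0.6, 0.5, -1.0]
grip_width: 0.0598
```

```bash
python3 - <<'E'
from h import *
st()
plan([(.424,.321,.19,98,.4,45)])
E
```

```text
t 29.45 tcp [0.5677 0.2387 0.2129] psi 88.3 zax [ 0.005  0.007 -1.   ] F [-0.6  0.5 -1. ] w 0.0598 j [0.28 0.48 0.02 1.1  0.01 0.31]
4 rows: 0 0 -2.5 37 19 6 0.4; 0 0 -2.5 35 21 6 0.4; 0 0 -2.5 35 23 5 0.4; 0.5 0.5 -2 34 24 6 0.4
```

arm_command(targets="0 0 -2.5 37 19 6 0.4; 0 0 -2.5 35 21 6 0.4; 0 0 -2.5 34 23 5 0.4; 0 0 -2 30 20 6 0.4; 0 0 0 0 0 0 0.4; 0 0 0 0 0 40 0.4; 0 0 0 0 0 36 0.4; 0 0 0 0 0 0 0.4")

```text
time: 30.45
tool_pos: [0.422, 0.317, 0.1076]
tcp_rot: [-0.219, 3.133, 0.007]
force: [0.6, 0.5, 0.4]
grip_width: 0.0597
```

```bash
python3 - <<'E'
from h import *
st()
look('w8.png')
plan([(.424,.321,.045,98,.4,30)])
E
```

```text
t 30.45 tcp [0.422  0.317  0.1076] psi 98.0 zax [ 0.001  0.004 -1.   ] F [0.6 0.5 0.4] w 0.0597 j [ 0.5   0.43 -0.38  0.76  0.    0.36]
or [265.3 234.3] 632.0 [439.8 323.6] [20.2 25.7] 7.9
or [265.2 191.3] 1228.0 [408.8 319.3] [28.4 27.9] 7.3
3 rows: 0 0 0 0 1 21 0.4; 0 0 0 -1 1 22 0.4; 0.5 0 0 0 1 21 0.4
```

View pics/w8.png

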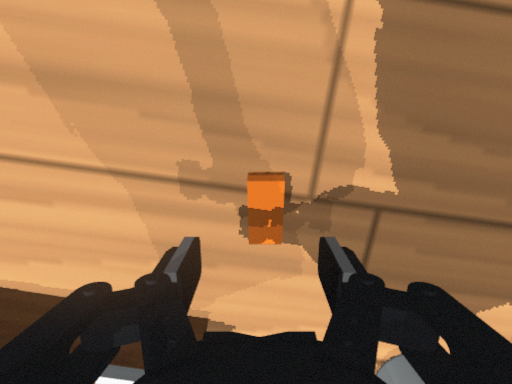

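In w8 the wedge is at (266,208), about (0.4225,0.321), aligned with the jaws.

arm_command(targets="0 0 0 0 1 21 0.4; 0 0 0 0 1 22 0.4; 0 0 0 0 1 16 0.4; 0 0 0 0 0 0 0.4")

```text
time: 31.0
tool_pos: [0.4275, 0.3222, 0.0541]
tcp_rot: [-0.215, 3.123, 0.013]
force: [0.5, 0.0, 0.5]
grip_width: 0.0599
```

```bash
python3 - <<'E'
from h import *
st()
plan([(.4225,.321,.0275,98,.4,30)])
E
```

```text
t 31.0 tcp [0.4275 0.3222 0.0541] psi 97.9 zax [ 0.01   0.009 -1.   ] F [0.5 0.  0.5] w 0.0599 j [ 0.51  0.5  -0.43  0.63  0.    0.37]
1 rows: 0.5 0.5 0 5 -1 26 0.4
```

arm_command(targets="0 0 0 5 -1 16 0.4; 0 0 0 0 0 10 0.4; 0 0 0 0 0 0 0.4; 0 0 0 0 0 0 -1; 0 0 0 0 0 0 -1; 0 0 0 0 0 0 -1; 0 0 0 0 0 0 -1; 0 0 0 0 0 -40 -1; 0 0 0 0 0 -60 -1; 0 0 0 0 0 -60 -1; 0 0 0 0 0 0 -1")

```text
time: 32.38
tool_pos: [0.4235, 0.3201, 0.1963]
tcp_rot: [-0.214, 3.118, 0.017]
force: [0.4, 0.1, -0.7]
grip_width: 0.0249
```

```bash
python3 - <<'E'
from h import *
st()
plan([(.662,.239,.18,88,-1,40)])
E
```

```text
t 32.38 tcp [0.4235 0.3201 0.1963] psi 97.9 zax [ 0.015  0.012 -1.   ] F [ 0.4  0.1 -0.7] w 0.0249 j [ 0.51  0.33 -0.26  0.96  0.    0.37]
7 rows: 0 0 1.5 -32 -16 3 -1; 0 0 1.5 -33 -15 3 -1; 0 0 1.5 -33 -15 3 -1; 0 0 1.5 -33 -14 2 -1; 0 0.5 1.5 -34 -13 3 -1; 0.5 0 1 -34 -11 2 -1; 0 0.5 1.5 -34 -11 2 -1
```

arm_command(targets="0 0 1.5 -32 -16 3 -1; 0 0 1.5 -33 -15 3 -1; 0 0 1.5 -33 -15 3 -1; 0 0 1.5 -33 -14 2 -1; 0 0.5 1.5 -34 -13 3 -1; 0.5 0 1 -34 -11 2 -1; 0 0.5 1.5 -30 -9 2 -1; 0 0 0 0 0 0 -1; 0 0 0 0 0 0 -1")

```text
time: 33.5
tool_pos: [0.6604, 0.2373, 0.1694]
tcp_rot: [-0.064, -3.126, 0.001]
force: [0.6, 0.9, 0.1]
grip_width: 0.0244
```

```bash
python3 - <<'E'
from h import *
st()
plan([(.6625,.2385,.06,88,-1,30)])
E
```

```text
t 33.5 tcp [0.6604 0.2373 0.1694] psi 87.6 zax [-0.015 -0.    -1.   ] F [0.6 0.9 0.1] w 0.0244 j [0.24 0.7  0.28 1.17 0.   0.28]
4 rows: 0 0 0 -1 0 27 -1; 0 -0.5 0 -1 0 27 -1; 0 0 0 -1 1 28 -1; 0 -0.5 -0.5 0 0 27 -1
```

arm_command(targets="0 0 0 -1 0 27 -1; 0 -0.5 0 -1 0 27 -1; 0 0 0 -1 1 28 -1; 0 0 0 0 0 20 -1; 0 0 0 0 0 6 -1; 0 0 0 0 0 0 -0.15; 0 0 0 0 0 0 -0.15; 0 0 0 0 0 -40 -0.15; 0 0 0 0 0 -55 0; 0 0 0 0 0 -50 0.4; 0 0 0 0 0 0 0.4")

```text
time: 34.88
tool_pos: [0.6586, 0.2419, 0.2136]
tcp_rot: [-0.054, -3.139, -0.002]
force: [-0.3, -0.7, -0.4]
grip_width: 0.0595
```

```bash
python3 - <<'E'
from h import *
st()
snap('wrist','w9.png')
plan([(.45,-.04,.23,75,.4,45),(.409,-.289,.19,60.5,.4,45)])
E
```

```text
t 34.88 tcp [0.6586 0.2419 0.2136] psi 88.0 zax [-0.002  0.001 -1.   ] F [-0.3 -0.7 -0.4] w 0.0595 j [0.25 0.66 0.34 1.25 0.   0.28]
8 rows: 0 0 1.5 25 -36 -2 0.4; 0 0 1.5 24 -37 -2 0.4; 0 0 1.5 23 -37 -2 0.4; 0 0 1.5 22 -38 -2 0.4; 0 0 2 21 -38 -2 0.4; 0 0 1.5 19 -39 -3 0.4; 0 0 2 18 -40 -2 0.4; 0 -0.5 1.5 17 -41 -3 0.4
6 rows: 0 0 2.5 -4 -42 7 0.4; 0 0 2.5 -6 -42 7 0.4; 0 0 2.5 -8 -41 7 0.4; 0 0 2.5 -10 -41 7 0.4; 0 0 2.5 -11 -40 6 0.4; 0 0 2 -13 -40 7 0.4
```

View pics/w9.png

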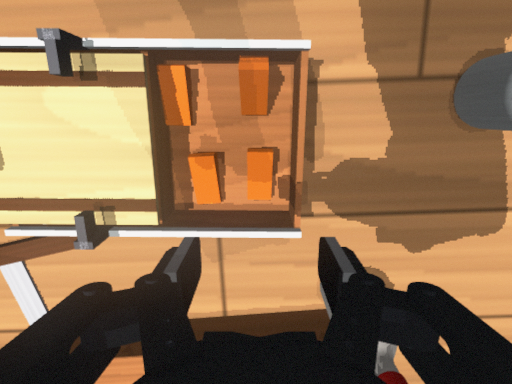

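In w9 four wedges lie flat in the bay, at (177,95), (254,87), (205,178) and (260,175). There is free space for the fifth near (216,90). Going to the last wedge now.

arm_command(targets="0 0 1.5 25 -36 -2 0.4; 0 0 1.5 24 -37 -2 0.4; 0 0 1.5 23 -37 -2 0.4; 0 0 1.5 22 -38 -2 0.4; 0 0 2 21 -38 -2 0.4; 0 0 1.5 19 -39 -3 0.4; 0 0 2 18 -40 -2 0.4; 0 0 1.5 17 -41 -3 0.4; 0 0 2.5 -4 -42 7 0.4; 0 0 2.5 -6 -42 7 0.4; 0 0 2.5 -8 -41 7 0.4; 0 0 2.5 -10 -41 7 0.4; 0 0 2.5 -11 -40 6 0.4; 0 0 2 -13 -32 7 0.4; 0 0 0 0 0 0 0.4; 0 0 0 0 0 0 0.4")

```text
time: 36.92
tool_pos: [0.391, -0.2931, 0.1753]
tcp_rot: [-0.816, -3.01, 0.0]
force: [0.1, 0.5, 0.5]
grip_width: 0.0596
```

```bash
python3 - <<'E'
from h import *
c=eyes.calibration('wrist')
st()
look('w10.png')
# fifth slot, from w9 (TCP .6586 .2419 .2136 psi 88): offset of camera re-used
d=np.array(c['origin'])-readout.state()['tool_pos']
Q=R.from_rotvec(readout.state()['tcp_rot']).as_matrix()
Q9=Rdown(88); c9=dict(c); c9['origin']=np.array([.6586,.2419,.2136])+Q9@Q.T@d
c9['rotation']=R.from_matrix(Q9@Q.T@R.from_rotvec(c['rotation']).as_matrix()).as_rotvec()
print('slots',ray('wrist',[(216,90),(177,95),(254,87),(205,178),(260,175)],.024,c9)[:,:2].round(3).tolist())
plan([(.408,-.29,.10,60.5,.4,40)])
E
```

```text
t 36.92 tcp [ 0.391  -0.2931  0.1753] psi 59.7 zax [-0.022  0.006 -1.   ] F [0.1 0.5 0.5] w 0.0596 j [-0.79  0.3  -0.36  0.92 -0.01 -0.26]
or [271.3 204.5] 1227.5 [ 406.8 -289.8] [28.1 53.9] 56.2
slots [[0.569, 0.203], [0.572, 0.164], [0.567, 0.24], [0.656, 0.185], [0.655, 0.243]]
2 rows: 0 -0.5 -0.5 -7 6 37 0.4; -0.5 -0.5 -0.5 -7 6 38 0.4
```

arm_command(targets="0 -0.5 0.5 -6 6 37 0.4; 0 -0.5 0.5 -5 4 38 0.4; 0 0 0 0 0 25 0.4; 0 0 0 0 0 15 0.4; 0 0 0 0 0 0 0.4")

```text
time: 37.6
tool_pos: [0.4062, -0.2848, 0.0583]
tcp_rot: [-0.835, -3.025, 0.008]
force: [-0.1, -0.8, 0.3]
grip_width: 0.0598
```

```bash
python3 - <<'E'
from h import *
st()
look('w11.png')
plan([(.407,-.29,.0275,58.5,.4,40)])
E
```

```text
t 37.6 tcp [ 0.4062 -0.2848  0.0583] psi 59.1 zax [-0.004 -0.004 -1.   ] F [-0.1 -0.8  0.3] w 0.0598 j [-0.76  0.45 -0.51  0.61 -0.01 -0.22]
or [252.4 238.3] 3437.5 [ 405.9 -288.9] [26.8 52.2] 58.7
1 rows: -0.5 0 0.5 -3 -4 31 0.4
```

arm_command(targets="0 0 0 -2 -4 18 0.4; 0 0 0 0 0 13 0.4; 0 0 0 0 0 0 0.4; 0 0 0 0 0 0 -1; 0 0 0 0 0 0 -1; 0 0 0 0 0 0 -1; 0 0 0 0 0 0 -1; 0 0 0 0 0 -40 -1; 0 0 0 0 0 -60 -1; 0 0 0 0 0 -60 -1; 0 0 0 0 0 0 -1")

```text
time: 39.02
tool_pos: [0.4081, -0.2886, 0.1961]
tcp_rot: [0.833, 3.027, -0.012]
force: [-0.3, -0.5, -1.1]
grip_width: 0.0246
```

```bash
python3 - <<'E'
from h import *
st()
plan([(.45,-.04,.22,72,-1,40),(.570,.203,.19,88,-1,40)])
E
```

```text
t 39.02 tcp [ 0.4081 -0.2886  0.1961] psi 59.2 zax [ 0.    -0.008 -1.   ] F [-0.3 -0.5 -1.1] w 0.0246 j [-0.76  0.28 -0.33  0.95 -0.01 -0.22]
7 rows: 0 0 -2 13 34 -4 -1; 0 0 -2 12 34 -4 -1; 0 0 -2 11 34 -4 -1; 0 0 -1.5 9 35 -3 -1; 0 0 -2 9 35 -4 -1; 0 0 -1.5 7 35 -3 -1; -0.5 0 -2 6 35 -4 -1
7 rows: 0 0 -2.5 -6 38 4 -1; 0 0 -2 -7 38 4 -1; 0 0 -2.5 -9 38 4 -1; 0 0 -2 -10 37 5 -1; 0 0 -2.5 -12 37 4 -1; 0 0 -2 -13 37 5 -1; 0 0 -2.5 -14 36 4 -1
```

arm_command(targets="0 0 -2 13 34 -4 -1; 0 0 -2 12 34 -4 -1; 0 0 -2 11 34 -4 -1; 0 0 -1.5 9 35 -3 -1; 0 0 -2 9 35 -4 -1; 0 0 -1.5 7 35 -3 -1; 0 0 -2 6 35 -4 -1; 0 0 -2.5 -6 38 4 -1; 0 0 -2 -7 38 4 -1; 0 0 -2.5 -9 38 4 -1; 0 0 -2 -10 37 5 -1; 0 0 -2.5 -12 37 4 -1; 0 0 -2 -13 34 5 -1; 0 0 -2.5 -13 28 4 -1; 0 0 0 0 0 0 -1; 0 0 0 0 0 0 -1")

```text
time: 41.02
tool_pos: [0.5616, 0.2086, 0.1725]
tcp_rot: [-0.027, -3.123, 0.013]
force: [0.1, 0.3, 0.1]
grip_width: 0.0249
```

```bash
python3 - <<'E'
from h import *
st()
plan([(.570,.203,.062,88,-1,30)])
E
```

```text
t 41.02 tcp [0.5616 0.2086 0.1725] psi 89.0 zax [-0.019 -0.008 -1.   ] F [0.1 0.3 0.1] w 0.0249 j [ 0.24  0.5  -0.06  1.03 -0.    0.25]
4 rows: 0 -0.5 0.5 -3 -1 28 -1; 0 0 0 -2 -1 27 -1; -0.5 -0.5 0.5 -2 -1 28 -1; 0 0 0 -3 -2 27 -1
```

arm_command(targets="0 -0.5 0.5 -3 -2 28 -1; 0 0 0 -2 -2 27 -1; 0 -0.5 0.5 -2 -2 28 -1; 0 0 0 -2 -1 20 -1; 0 0 0 0 0 5 -1; 0 0 0 0 0 0 -0.15; 0 0 0 0 0 0 -0.15; 0 0 0 0 0 -40 -0.15; 0 0 0 -20 10 -55 -0.15; 0 0 0 -40 20 -50 -0.5; 0 0 0 -20 0 0 -0.5; 0 0 0 0 0 0 -0.5")

```text
time: 42.52
tool_pos: [0.6488, 0.2226, 0.2142]
tcp_rot: [0.068, 3.136, -0.013]
force: [-1.0, 0.1, -1.0]
grip_width: 0.0212
```

```bash
python3 - <<'E'
from h import *
st()
snap('wrist','w12.png')
plan([(.610,-.027,.20,87.5,-.5,45)])
E
```

```text
t 42.52 tcp [0.6488 0.2226 0.2142] psi 87.5 zax [ 0.005 -0.008 -1.   ] F [-1.   0.1 -1. ] w 0.0212 j [ 0.23  0.63  0.27  1.21 -0.01  0.27]
6 rows: 0 0 0 5 -42 3 -0.5; 0 0 0 5 -42 3 -0.5; 0 0 0 4 -42 3 -0.5; 0 0 0 5 -42 2 -0.5; 0 0 0 4 -42 3 -0.5; -0.5 0.5 0 5 -41 2 -0.5
```

View pics/w12.png

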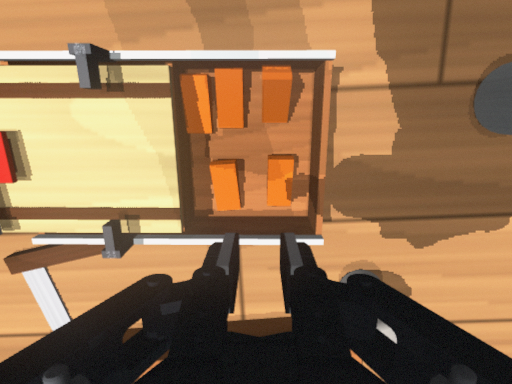

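All five wedges lie flat in the bay, two along the bottom row at (225,185) and (280,180) and three along the top row. Now I go to the tab.

arm_command(targets="0 0 0 5 -42 3 -0.5; 0 0 0 5 -42 3 -0.5; 0 0 0 4 -42 3 -0.5; 0 0 0 5 -42 2 -0.5; 0 0 0 4 -40 3 -0.5; 0 0 0 5 -32 2 -0.5; 0 0 0 0 0 0 -0.5; 0 0 0 0 0 0 -0.5")

```text
time: 43.58
tool_pos: [0.5991, -0.0201, 0.1984]
tcp_rot: [-0.063, -3.139, 0.01]
force: [-0.1, 0.4, 0.1]
grip_width: 0.0214
```

```bash
python3 - <<'E'
from h import *
st()
c=eyes.calibration('wrist'); im=snap('wrist','w13.png')
for b in blobs(im,(0,180,80),(4,255,255),200,None,'wrist',.085,c): print('tab',*b)
plan([(.612,-.024,.120,88,-.5,25)])
E
```

```text
t 43.58 tcp [ 0.5991 -0.0201  0.1984] psi 87.7 zax [-0.002 -0.007 -1.   ] F [-0.1  0.4  0.1] w 0.0214 j [-0.15  0.47 -0.04  1.06 -0.01 -0.11]
tab [281.4 187.5] 217.5 [590.8  -4. ] [23.3  9.1] 87.8
tab [251.  212.2] 2599.5 [610.1 -23.8] [61.9 49.3] 87.9
4 rows: 0 0 0 -3 -1 20 -0.5; 0 0 0 -3 -1 19 -0.5; 0 0 0 -4 0 20 -0.5; -0.5 0 -0.5 -3 -1 19 -0.5
```

Tab at (0.610,-0.024), as expected.

arm_command(targets="0 0 0 -3 -1 20 -0.5; 0 0 0 -3 -1 19 -0.5; 0 0 0 -3 -1 20 -0.5; 0 0 0 -2 -1 16 -0.5; 0 0 0 0 0 0 -0.5; 0 0 0 0 0 0 -0.5")

```text
time: 44.38
tool_pos: [0.6106, -0.0191, 0.1222]
tcp_rot: [-0.052, -3.141, 0.01]
force: [-0.4, 0.9, 0.2]
grip_width: 0.0214
```

arm_command(targets="0 0 0 0 -5 0 -0.5; 0 0 0 0 0 10 -0.5; 0 0 0 0 0 6 -0.5; 0 0 0 0 0 0 -0.5")

```text
time: 44.88
tool_pos: [0.6115, -0.0248, 0.1069]
tcp_rot: [0.052, 3.138, -0.01]
force: [-0.4, 0.2, 2.9]
grip_width: 0.0214
```

arm_command(targets="0 0 0 0 0 4 -0.5; 0 0 0 0 0 3 -0.5; 0 0 0 0 0 0 -0.5")

```text
time: 45.25
tool_pos: [0.6116, -0.0247, 0.1001]
tcp_rot: [0.052, 3.138, -0.01]
force: [-1.3, -0.6, 5.7]
grip_width: 0.0213
```

arm_command(targets="0 0 0 0 6 1 -0.5; 0 0 0 0 10 0 -0.5; 0 0 0 0 12 0 -0.5; 0 0 0 0 12 0 -0.5; 0 0 0 0 12 0 -0.5; 0 0 0 0 12 0 -0.5; 0 0 0 0 12 0 -0.5; 0 0 0 0 6 0 -0.5; 0 0 0 0 0 0 -0.5")

```text
time: 46.38
tool_pos: [0.6149, 0.0561, 0.1008]
tcp_rot: [0.056, 3.136, -0.022]
force: [-1.1, 0.1, 6.5]
grip_width: 0.0215
```

arm_command(targets="0 0 0 0 10 0 -0.5; 0 0 0 0 10 0 -0.5; 0 0 0 0 10 0 -0.5; 0 0 0 0 8 0 -0.5; 0 0 0 0 6 0 -0.5; 0 0 0 0 4 0 -0.5; 0 0 0 0 0 0 -0.5")

```text
time: 47.25
tool_pos: [0.617, 0.1043, 0.1011]
tcp_rot: [0.057, 3.135, -0.027]
force: [-1.8, 0.6, 4.1]
grip_width: 0.0214
```

arm_command(targets="0 0 0 0 2 2 -0.5; 0 0 0 0 3 0 -0.5; 0 0 0 0 3 0 -0.5; 0 0 0 0 0 0 -0.5")

```text
time: 47.75
tool_pos: [0.618, 0.1104, 0.0994]
tcp_rot: [0.06, 3.133, -0.031]
force: [-1.8, 1.2, 6.7]
grip_width: 0.0215
```

arm_command(targets="0 0 0 0 3 0 -0.5; 0 0 0 0 2 0 -0.5; 0 0 0 0 0 0 -0.5")

```text
time: 48.12
tool_pos: [0.6184, 0.1126, 0.0995]
tcp_rot: [0.064, 3.133, -0.038]
force: [-1.6, 1.5, 6.6]
grip_width: 0.0213
```

arm_command(targets="0 0 0 0 3 0 -0.5; 0 0 0 0 3 0 -0.5")

```text
time: 48.38
tool_pos: [0.6185, 0.1133, 0.0993]
tcp_rot: [0.07, 3.133, -0.054]
force: [-2.1, -15.0, 6.2]
grip_width: 0.0216
```

At the stop (-15 N). I centre, lift straight up, and look.

arm_command(targets="0 0 0 0 -2 0 -0.5; 0 0 0 0 -2 -6 -0.5; 0 0 0 0 0 -15 -0.5; 0 0 0 0 0 -40 -0.5; 0 0 0 30 0 -50 -0.5; 0 0 0 55 -30 -30 0; 0 0 0 55 -40 0 0; 0 0 0 55 -40 0 0; 0 0 0 0 0 0 0")

```text
time: 49.5
tool_pos: [0.4268, 0.0198, 0.2466]
tcp_rot: [0.068, 3.13, -0.053]
force: [0.5, 0.7, -0.1]
grip_width: 0.0429
```

```bash
python3 - <<'E'
from h import *
st()
it=snap('top','t5.png'); s=snap('scene','s5.png')
s1=cv2.imread('pics/s1.png'); t1=cv2.imread('pics/t1.png')
for n,a in(('before',s1),('now',s)):
    for b in blobs(a,(0,180,80),(4,255,255),30,(230,180,380,250),'scene',.085): print(n,'tab',*b)
for n,a in(('before',t1),('now',it)):
    for b in blobs(a,(0,180,80),(4,255,255),30,(180,120,330,200),'top',.085): print(n,'tabtop',*b)
for b in blobs(it,(105,120,80),(130,255,255),20,(310,120,410,210),'top',.08): print('band',*b)
a=np.vstack([s1[170:270,60:380],s[170:270,60:380]]); cv2.imwrite('pics/cmp.png',cv2.resize(a,None,fx=2.4,fy=2.4,interpolation=cv2.INTER_CUBIC))
E
```

```text
t 49.5 tcp [0.4268 0.0198 0.2466] psi 87.5 zax [ 0.01  -0.034 -0.999] F [ 0.5  0.7 -0.1] w 0.0429 j [-0.1   0.1  -0.42  1.04 -0.03 -0.06]
before tab [287.5 217.5] 234.5 [615.3 109.5] [57.9 54.4] 88.6
now tab [286.3 218.6] 233.0 [620.  106.8] [57.8 50.9] 88.6
before tabtop [231.1 157.5] 202.5 [613.1 105.9] [61.4 42.7] 88.2
now tabtop [238.4 156.7] 44.5 [614.9  83.8] [21.9 32.9] 80.6
now tabtop [227.4 157.3] 98.5 [611.8 117.1] [32.2 39.5] 88.7
band [378.7 177.9] 97.0 [ 532.8 -361.6] [ 12.7 108.6] 6.4
band [373.3 150.6] 98.5 [ 622.3 -351.2] [ 13.3 109. ] 7.3
```

View pics/cmp.png

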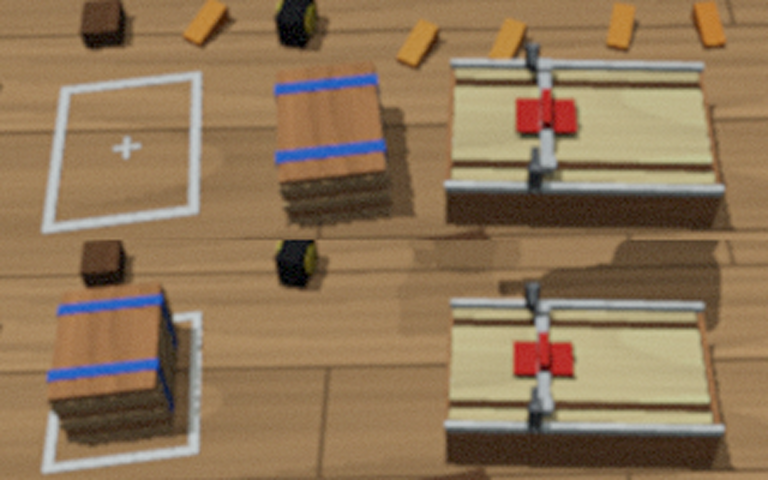

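The comparison shows the bystanders unmoved and the bundle on its outline. The tab is not right though. Its blob moved from (287.5,217.5) to (286.3,218.6), about 3 mm short and lower than at the start, so it is held under the catches. My back-off probably dragged the cover before the tab sprang up. I'll press again, push to the stop and lift straight up while staying there.

```bash
python3 - <<'E'
from h import *
plan([(.617,.105,.20,88,-.5,45),(.617,.105,.125,88,-.5,25)])
E
```

```text
5 rows: -0.5 0 0 -36 19 9 -0.5; -0.5 0 0 -36 19 10 -0.5; -0.5 0.5 0 -37 18 10 -0.5; 0 0 0 -37 19 9 -0.5; -0.5 0.5 -0.5 -36 18 9 -0.5
4 rows: 0 0 0 0 0 19 -0.5; 0 0 0 0 0 19 -0.5; 0 0 0 0 0 19 -0.5; 0 0 0 0 0 18 -0.5
```

arm_command(targets="-0.5 0 0 -36 19 9 -0.5; -0.5 0 0 -36 19 10 -0.5; -0.5 0.5 0 -37 18 10 -0.5; 0 0 0 -37 19 9 -0.5; -0.5 0.5 -0.5 -32 14 9 -0.5; 0 0 0 0 0 0 -0.5; 0 0 0 0 0 0 -0.5")

```text
time: 50.48
tool_pos: [0.6264, 0.1099, 0.1983]
tcp_rot: [0.045, 3.14, 0.006]
force: [0.3, 0.2, -0.0]
grip_width: 0.0215
```

```bash
python3 - <<'E'
from h import *
st()
c=eyes.calibration('wrist'); im=snap('wrist','w14.png')
for b in blobs(im,(0,180,80),(4,255,255),200,None,'wrist',.08,c): print('tab',*b)
plan([(.617,.105,.125,88,-.5,25)])
E
```

```text
t 50.48 tcp [0.6264 0.1099 0.1983] psi 88.4 zax [ 0.002  0.004 -1.   ] F [ 0.3  0.2 -0. ] w 0.0215 j [0.06 0.53 0.07 1.1  0.   0.09]
tab [276.  173.7] 945.0 [609.5 123.3] [35.7 23.8] 0.0
tab [234.6 180.3] 2074.0 [614.4  90.5] [35.6 46.9] 87.9
3 rows: 0 0 0 3 -2 24 -0.5; 0 0 0 3 -2 25 -0.5; 0 0 0.5 3 -1 24 -0.5
```

arm_command(targets="0 0 0 3 -2 24 -0.5; 0 0 0 3 -2 25 -0.5; 0 0 0 2 -1 20 -0.5; 0 0 0 0 0 0 -0.5; 0 0 0 0 0 0 -0.5")

```text
time: 51.15
tool_pos: [0.6177, 0.1049, 0.1321]
tcp_rot: [0.046, 3.134, 0.006]
force: [0.9, 0.3, 0.7]
grip_width: 0.0217
```

arm_command(targets="0 0 0 0 0 18 -0.5; 0 0 0 0 0 10 -0.5; 0 0 0 0 0 3 -0.5; 0 0 0 0 0 0 -0.5")

```text
time: 51.65
tool_pos: [0.6202, 0.1051, 0.1046]
tcp_rot: [0.046, 3.128, 0.007]
force: [-0.1, -0.1, 0.5]
grip_width: 0.0212
```

arm_command(targets="0 0 0 0 0 4 -0.5; 0 0 0 0 0 2 -0.5; 0 0 0 0 0 0 -0.5")

```text
time: 52.02
tool_pos: [0.6209, 0.1052, 0.0999]
tcp_rot: [0.046, 3.127, 0.007]
force: [-2.4, -0.2, 5.6]
grip_width: 0.0213
```

arm_command(targets="0 0 0 0 3 1.5 -0.5; 0 0 0 0 3 0.5 -0.5; 0 0 0 0 3 0 -0.5; 0 0 0 0 2 0 -0.5; 0 0 0 0 2 0 -0.5")

```text
time: 52.65
tool_pos: [0.622, 0.1125, 0.1004]
tcp_rot: [0.053, 3.124, -0.012]
force: [-2.2, -9.6, 5.3]
grip_width: 0.0212
```

arm_command(targets="0 0 0 0 3 0 -0.5; 0 0 0 0 3 -2 -0.5; 0 0 0 0 2 -2 -0.5; 0 0 0 0 2 -2 -0.5")

```text
time: 53.15
tool_pos: [0.6219, 0.1129, 0.1072]
tcp_rot: [0.064, 3.125, -0.041]
force: [-1.5, -9.3, 1.8]
grip_width: 0.0211
```

arm_command(targets="0 0 0 0 1 -4 -0.5; 0 0 0 0 0 -4 -0.5; 0 0 0 0 0 0 -0.5")

```text
time: 53.52
tool_pos: [0.6214, 0.1126, 0.1149]
tcp_rot: [0.066, 3.126, -0.044]
force: [0.7, -0.3, -0.3]
grip_width: 0.0211
```

arm_command(targets="0 0 0 0 -3 0 -0.5; 0 0 0 0 0 -20 -0.5; 0 0 0 0 0 -50 -0.5; 0 0 0 30 0 -40 -0.5; 0 0 0 55 -30 -20 0; 0 0 0 55 -40 0 0; 0 0 0 55 -40 0 0; 0 0 0 0 0 0 0")

```text
time: 54.52
tool_pos: [0.4258, 0.0173, 0.2465]
tcp_rot: [0.061, 3.124, -0.04]
force: [1.3, 0.5, -0.0]
grip_width: 0.0426
```

```bash
python3 - <<'E'
from h import *
st()
s=snap('scene','s6.png'); s1=cv2.imread('pics/s1.png')
for n,a in(('before',s1),('now',s)):
    for b in blobs(a,(0,180,80),(4,255,255),30,(230,180,380,250),'scene',.085): print(n,'tab',*b)
a=np.vstack([s1[170:270,230:380],s[170:270,230:380]]); cv2.imwrite('pics/cmp2.png',cv2.resize(a,None,fx=3,fy=3,interpolation=cv2.INTER_CUBIC))
E
```

```text
t 54.52 tcp [0.4258 0.0173 0.2465] psi 87.7 zax [ 0.016 -0.026 -1.   ] F [ 1.3  0.5 -0. ] w 0.0426 j [-0.11  0.1  -0.43  1.03 -0.02 -0.08]
before tab [287.5 217.5] 234.5 [615.3 109.5] [57.9 54.4] 88.6
now tab [279.6 218. ] 86.5 [621.3  90.9] [20.  41.6] 87.0
now tab [292.4 217.5] 146.0 [615.8 122.5] [32.4 54. ] 86.2
```

View pics/cmp2.png

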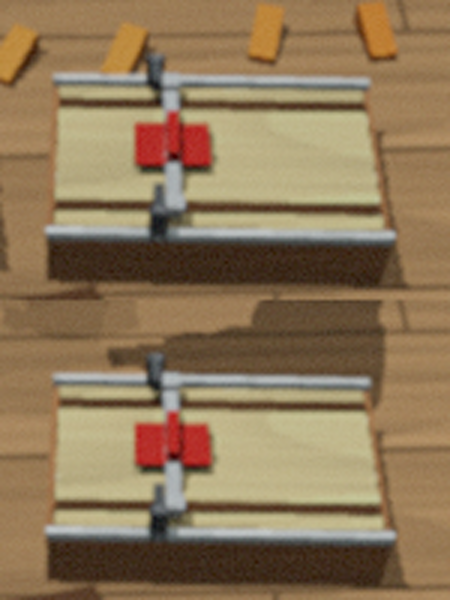

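The tab matches the starting picture: combined centroid (287.6,217.7) now, (287.5,217.5) before, and the bar is back behind both catches. Handing in.

```bash
python3 -c "
from rig import env
print(env.job_done())"
```

```text
the job is handed in; nothing more can be done
None
```

The bench is cleared and I have handed the job in, at about 54.5 s on the robot's clock; no verdict was reported.

- **Bundle:** I pushed it onto the outline. The top view puts it about 8 mm from the outline's centre and within 1° of square.
- **Cover opened:** I pressed the tab and slid the cover open to its stop.
- **Wedges:** All five were put in the bay. The wrist picture taken just before shutting showed all five lying flat. I could not see them again after the cover was shut.
- **Cover shut:** The first try failed the check. The tab sat about 3 mm short and was still down under the catches, probably because I dragged the cover as I backed off. I pressed again, pushed to the stop and lifted straight up. The tab's centroid in the scene view then matched the locked start picture to within about 0.2 px.
- **Bystanders:** The tape measure and offcut looked unmoved in the last comparison picture. I did not go near the nail can and did not re-measure it.

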